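# Tip a crate back and slip the lifting blade under it

## Robot

A 7-joint arm with a two-finger parallel gripper is mounted at the origin on the work surface. World frame = base frame: x ahead of the robot, y to its left, z up, the work surface at z = 0. Lengths are in m, angles in rad, forces in N, time in s.
With the tool pointing down it reaches from about 0.4 to 0.85 m from the base axis. Payload 6.9 kg.
Tool frame: the origin (TCP) lies midway between the tips of the shut fingers; the grasp point (between the pads) lies 19 mm behind it; z points along the fingers, x is the direction in which the jaws open and shut, and the axes are right-handed (so a half turn about z gives the same grasp; the last joint's range is limited). The gripper opens to 85 mm and grips with 20 to 120 N. Pads are 22 mm wide; open, the fingers measure 114 mm over their backs; the gripper's body (76 mm by 85 mm) begins 54 mm behind the grasp point. The pads swing forward as they close: fully open they stand 13 mm farther back than shut.
Start: joints at [1.389, 0.507, -0.238, 1.5, 0.126, 1.149, -0.155], TCP at [0.177, -0.599, 0.231] pointing down, gripper open.
Joint ranges: [-3.08, 3.08], [-0.24, 2.05], [-1.43, 1.35], [0, 2.5], [-1.52, 4.66], [0.17, 1.96], [-2.89, 2.89]. Speed limits (rad/s): [2.39, 2.39, 3.14, 3.14, 3.14, 3.14, 3.14].

## Interface

Orientations are given as a rotation vector (axis times angle).
In Python, from cell import robot, capture, camera_model gives the robot as it stands. The module is installed in compiled form; this text tells all that it offers.
- The arm moves only by the tool apply_moves, never from a script. Its argument "commands" is a list of rows, each an object of numbers: "x", "y", "z": the shift along the tool's x, y, z in cm; "roll": the turn about the tool's z in degrees. In form: [{"x": .., "y": .., "z": .., "roll": ..}, ...]. A call has 1 to 12 rows; each row shifts and turns the pose as measured when the row begins, along the tool's axes as they then stand; what a row does not reach is not made up. A row lasts 1/10 s, in which the tool goes at most 50 mm and 8.59 degrees, less where a joint would pass 70% of its speed; a pose out of reach is approached as far as the arm can. A call with a gripper value outside its range is refused whole. "gripper" is the closure, from 0 (fully open) to 1 (shut), set as the call begins (left out, the last holds). The fingers move at their own pace and stop on an object; the grip force is fixed at half the most. Time passes only in rows, so rows that do not move let the fingers close. It gives the time, the measured TCP pose, the force and the opening at its end, in the units of the state.
- robot.state(): the state, without advancing time (a new reading comes with each control period).
- capture(name): name is "scene" or "top" or "wrist"; returns the picture (384x512x3 uint8, red, green, blue); there is no depth.
- camera_model(name): a dict with "fx", "fy", "cx", "cy" (pixels), "k1" (the pictures are not rectified: a ray, as slopes to the right and down, at radius r is drawn at 1 + k1 r^2 times it, then the intrinsics apply), "rvec" (rotation vector, rad) and "tvec" (3), from world to camera coordinates, as OpenCV has them. Camera axes: x right, y down, z forward; pixel columns grow to the right and rows downward; lengths in m; the calibration is good to about 2 mm. A picture is of the moment at which its call begins: read the wrist's pose just before it. camera_model takes no time and is no camera call; for the wrist camera it gives the pose at the moment of the call.
- robot.close_job(): hands the job in, once; it reports no verdict.
The state is a dict: "time_s": time; "qpos": joint angles; "qd": joint speeds; "tau": joint torques, N m; "position": TCP position; "tcp_rot": TCP orientation; "force": force on the tool from outside, world axes, zero at the start; "moment": the same for the moment, N m; "finger_gap": finger opening in m.
Only numpy, scipy, OpenCV 4.12 (cv2) and the standard library are available. Lean on these libraries where they do the work, as an engineer would, in place of code of your own. Each camera call takes 0.05 s, during which the arm holds its last target.

## Task

Get the flat lifting blade under the crate of couplers: tip the crate back on its rear bottom edge until it leans by itself on the padded bar behind it, slide the blade squarely in under the middle of its raised front until well over half of the crate's depth is covered, then bring the crate gently down so that it sits flat on the blade, and let go of everything. Do not lift the crate off its rear edge or shove it away from its place, let it swing down under control rather than drop, and leave the other things on the bench alone.

Things in the scene. Friction and masses are not known exactly. Their poses are not given: they have to be found in the camera images.
- crate: Closed light-wood crate, 100 mm deep (its x) x 130 wide (y) x 200 tall, 0.5 to 0.9 kg, weight evenly spread. Origin: centre of its underside; +x points from its front to its rear (to the padded bar), z up. Balances leaning back 27 degrees; the bar stops it at 31 to 36, where it stays. Falling freely from balance it swings at over 3 rad/s, a drop; under 2 rad/s is gentle.
- crate_slot (a point): Centre of the mouth of the hand slot in the crate's top, 200 mm above its underside; axes as the crate's. The slot is 40 wide along crate x, 90 long along crate y, 45 deep, with rigid walls; closed fingers fit in it and can push the crate's top either way, with play.
- crate_heel (a point): Middle of the crate's rear bottom edge, about which it tips (50 mm behind the crate's origin, at its underside); axes as the crate's.
- rest: Fixed rest: black rubber bar 20 mm thick, 210 long along its y, axis 130 above the bench, on two red posts. Origin: on the bench below the bar axis; +x points away from the crate, z up. The crate first stands upright before it, rear face 80 to 92 from the bar, parallel within 0.05 rad. Foot plate and braces lie from 10 before to 90 behind the bar axis.
- blade_grip (a point): Centre of the orange upright grip of the lifting blade, 30 mm above the blade's underside. The grip is 70 long (blade x), 20 thick (blade y), and reaches from 5 to 52 above the underside; pinch it across its thickness from above. +x points to the blade's tip.
- blade_tip (a point): Middle of the front edge of the blade, at its underside, 150 mm ahead of the grip's centre; +x points forward out of the tip. The blade is a flat steel plate 5 thick, 80 wide, 180 long (from 30 behind the grip's centre to the tip); with its grip it weighs 0.42 kg.
- mug: Bystander: blue ceramic mug. Leave it where it is.
- tape: Bystander: yellow tape measure, 68 x 34 x 64 mm. Leave it where it is.
- wrench: Bystander: steel wrench lying on the bench. Leave it where it is.
- flask: Bystander: steel tin with a black cap, 68 across, 100 mm tall. Leave it where it is.
- offcut: Bystander: wooden offcut, 90 x 70 x 50 mm. Leave it where it is.
- bar: Bystander: dark square steel bar, 260 x 20 x 20 mm. Leave it where it is.
- hammer: Bystander: hammer lying on the bench. Leave it where it is.
Mind the look-alikes: they are no part of the job. There is more than one size of the crate; the one meant has the size given above.

How it is judged:
On the way, in this order (a step that is already met when the one before it is completed fails the run):
1. the crate leans back on the padded bar by itself (over 0.49 rad), not touched by the robot (angle between crate's own z axis and vertical above 0.49 rad and contact force between crate and rest above 0.05 N and contact force between each of the fingers, the arm and crate below 0.05 N), for 0.3 s.
2. the blade lies under the raised front of the leaning crate, squarely, past half its depth (angle between crate's own z axis and vertical above 0.49 rad and x of blade_tip in the frame of crate above 0.004 m and height (world z) of blade_tip below 0.012 m and y of blade_tip in the frame of crate between -0.03 and 0.03 m and angle between the x axis of blade_tip and the x axis of rest, either way round below 0.25 rad), for 0.2 s.
At the end, for the whole second after the job is handed in: The crate sits flat (within 0.07 rad) and at rest on the blade, the blade flat on the bench, its tip at least 54 mm in from the crate's front, within 30 mm of the crate's middle and square within 0.25 rad; the crate's rear edge is within 30 mm of where it began (angle between each of crate, blade_tip's own z axis and vertical below 0.07 rad and x of blade_tip in the frame of crate above 0.004 m and y of blade_tip in the frame of crate between -0.03 and 0.03 m and angle between the x axis of blade_tip and the x axis of rest, either way round below 0.25 rad and contact force between crate and blade above 1.5 N and height (world z) of blade_tip below 0.006 m and distance of crate_heel from where it was at the start of the episode below 0.03 m and linear speed of crate below 0.02 m/s and angular speed of crate below 0.1 rad/s); the robot touches nothing.
It fails at once if the crate's rear edge is lifted over 20 mm off the bench (height (world z) of crate_heel above 0.02 m).
It fails at once if the crate is dropped: it swings faster than 2 rad/s (angular speed of crate above 2 rad/s).
It fails at once if the crate is shoved over 40 mm from its place (distance of crate_heel from where it was at the start of the episode above 0.04 m).
It fails at once if a bystander is moved over 30 mm (distance of any of mug, tape, wrench, flask, offcut, bar, hammer from where it was at the start of the episode above 0.03 m).
It also fails if it takes over 72 s, if anything falls off the work surface, if the arm or the gripper's body presses on something with over 40 N, if the wrist force passes 120 N, or if a joint passes its speed limit or range.

## Working session

There is one attempt and no reset: what is moved stays moved. The work goes in short steps, Python scripts to look and compute and a tool call to move; the robot and the scene stay as the last step left them, time stands still between calls to the robot, and variables do not carry over. Pictures are saved under pics/ and viewed, and the job is handed in when it is done.

Besides the shell and the picture viewer there is one more tool, called by a JSON object that holds its "api" and its "payload", one argument or row to a line. apply_moves: Moves the arm, as the interface text tells. Its arguments: {"type":"object","properties":{"commands":{"type":"array"},"gripper":{"type":"number"}},"required":["commands"]}

```bash
mkdir -p pics; ls
python3 - <<'E'
from cell import robot,capture,camera_model
import cv2
s=robot.state();print({k:(v if not hasattr(v,'__len__') else [round(float(a),3) for a in v]) for k,v in s.items()})
for n in ["scene","top","wrist"]:
    m=camera_model(n);print(n,m)
    cv2.imwrite(f"pics/{n}0.png",cv2.resize(capture(n)[:,:,::-1],(800,600),interpolation=cv2.INTER_CUBIC))
E
```

```text
pics
{'time_s': 0.0, 'qpos': [1.389, 0.508, -0.238, 1.501, 0.126, 1.149, -0.155], 'qd': [-0.001, -0.0, -0.002, -0.001, 0.0, -0.002, -0.0], 'tau': [-0.0, -62.06, -2.186, -24.965, 0.013, 0.012, -0.0], 'position': [0.177, -0.599, 0.23], 'tcp_rot': [-2.515, 1.88, 0.002], 'force': [0.754, -0.463, -0.752], 'moment': [-0.011, -0.002, -0.001], 'finger_gap': 0.08548380830267259}
scene {'fx': 390.7112093887902, 'fy': 390.7112093887902, 'cx': 250.23518778957305, 'cy': 191.17048222648995, 'k1': 0.03927044537154958, 'rvec': array([ 2.08349298,  1.10028574, -0.46735075]), 'tvec': array([-0.35237935, -0.17144868,  1.55412976])}
top {'fx': 401.81807241608016, 'fy': 401.81807241608016, 'cx': 257.439424542154, 'cy': 192.55149684503118, 'k1': -0.008421548861404457, 'rvec': array([ 2.15638147, -2.09999135,  0.2155979 ]), 'tvec': array([0.02642371, 0.5907762 , 1.54843343])}
wrist {'fx': 327.27120024807334, 'fy': 327.27120024807334, 'cx': 253.96159747845152, 'cy': 194.45719376042194, 'k1': 0.02135841863300912, 'rvec': array([-2.29428185,  1.71632255,  0.28663331]), 'tvec': array([-0.62400359, -0.04057181,  0.38103076])}
```

View pics/scene0.png

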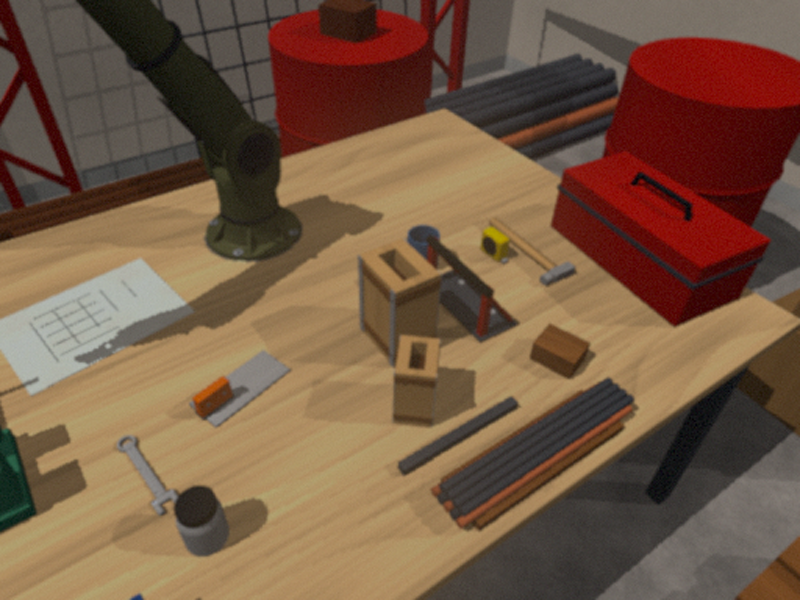

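View pics/top0.png

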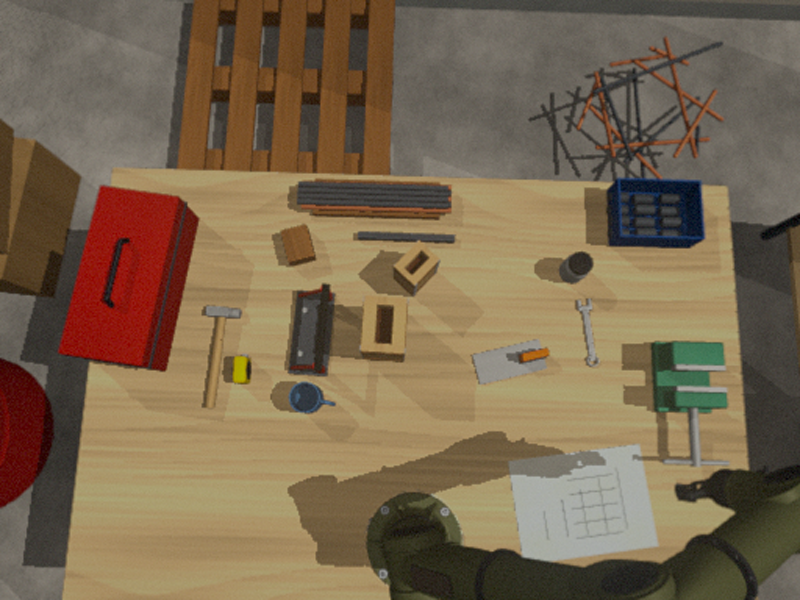

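View pics/wrist0.png

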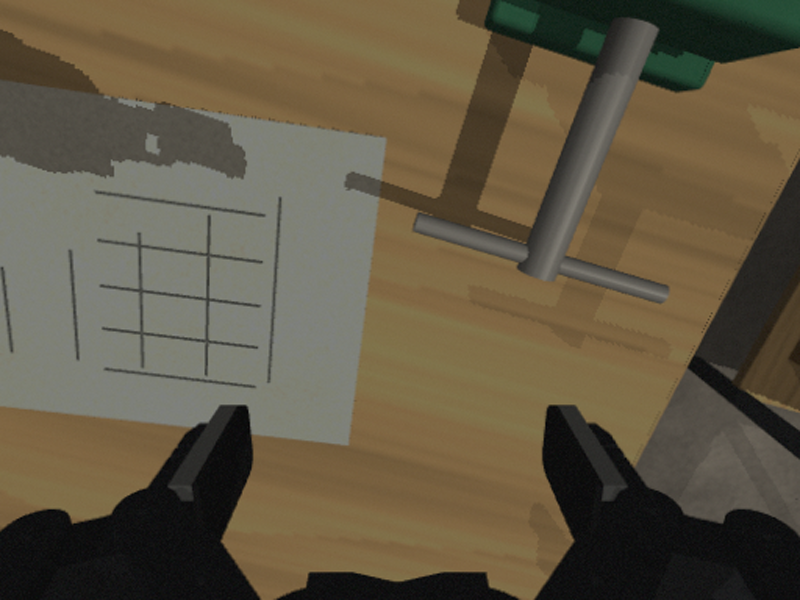

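```bash
cat > h.py <<'E'
import numpy as np, cv2
from cell import robot,capture,camera_model
def ray(m,px):
    px=np.atleast_2d(np.asarray(px,float))
    K=np.array([[m['fx'],0,m['cx']],[0,m['fy'],m['cy']],[0,0,1]])
    u=cv2.undistortPoints(px[:,None,:],K,np.array([m['k1'],0,0,0,0.]))[:,0]
    R=cv2.Rodrigues(m['rvec'])[0]
    d=np.c_[u,np.ones(len(u))]@R
    c=-R.T@m['tvec']
    return c,d
def onz(m,px,z):
    c,d=ray(m,px); t=(z-c[2])/d[:,2]; return c+t[:,None]*d
def proj(m,P):
    K=np.array([[m['fx'],0,m['cx']],[0,m['fy'],m['cy']],[0,0,1]])
    return cv2.projectPoints(np.atleast_2d(np.asarray(P,float)),m['rvec'],m['tvec'],K,np.array([m['k1'],0,0,0,0.]))[0][:,0]
def crop(img,x0,y0,x1,y1,f,name):
    cv2.imwrite(name,cv2.resize(img[y0:y1,x0:x1,::-1],None,fx=f,fy=f,interpolation=cv2.INTER_CUBIC))
def st():
    s=robot.state();print('t',round(s['time_s'],2),'p',np.round(s['position'],4),'r',np.round(s['tcp_rot'],3),'f',np.round(s['force'],1),'gap',round(s['finger_gap'],4));return s
E
python3 - <<'E'
from h import *
im=capture("top");np.save('top0.npy',im)
crop(im,180,150,300,270,5,"pics/c1.png")
crop(im,290,200,370,255,8,"pics/c2.png")
E
```

```text
(no output)
```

View pics/c1.png

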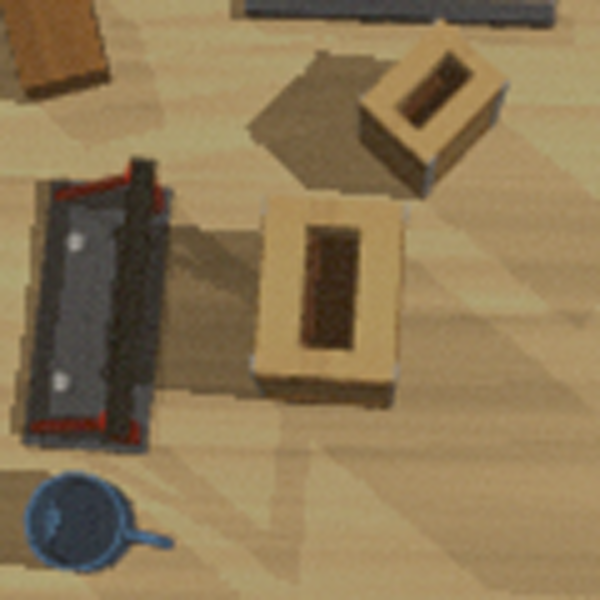

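View pics/c2.png

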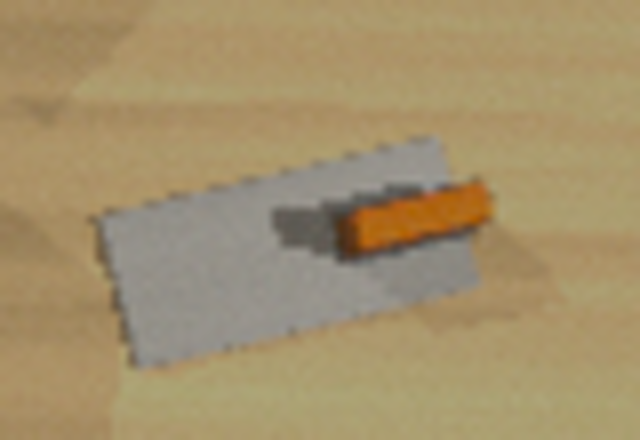

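Run:
```python
from h import *
m=camera_model("top")
def P(l,z,f,o): 
    q=onz(m,(np.array(l,float)+.5)/f-.5+np.array(o),z)[:,:2];print(np.round(q,4).tolist());return q
print('crate');q=P([(264,196),(408,200),(395,382),(252,372)],.2,5,(180,150))
print([np.linalg.norm(q[i]-q[(i+1)%4]) for i in range(4)],q.mean(0))
for a,b in((0,1),(3,2),(0,3),(1,2)): d=q[b]-q[a];print(np.degrees(np.arctan2(d[1],d[0])))
print('slot');q=P([(308,226),(361,229),(354,350),(302,346)],.2,5,(180,150));print(q.mean(0),[np.linalg.norm(q[i]-q[(i+1)%4]) for i in range(4)])
print('bar');q=P([(133,158),(157,158),(130,440),(105,438)],.14,5,(180,150));print(q.mean(0))
for a,b in((0,3),(1,2)): d=q[b]-q[a];print(np.degrees(np.arctan2(d[1],d[0])),np.linalg.norm(d))
print('blade');q=P([(98,214),(434,136),(480,284),(135,366)],.005,8,(290,200));print([np.linalg.norm(q[i]-q[(i+1)%4]) for i in range(4)])
for a,b in((1,0),(2,3),(3,0),(2,1)): d=q[b]-q[a];print(np.degrees(np.arctan2(d[1],d[0])))
print('tip',(q[0]+q[3])/2,'tail',(q[1]+q[2])/2)
print('grip');q=P([(352,210),(487,182),(493,220),(360,252)],.052,8,(290,200));print(q.mean(0))
for a,b in((1,0),(2,3)): d=q[b]-q[a];print(np.degrees(np.arctan2(d[1],d[0])),np.linalg.norm(d))
print('mug etc');P([(80,520),(150,540)],.09,5,(180,150))
print('small');q=P([(440,25),(508,86),(430,160),(360,100)],.12,5,(180,150));print([np.linalg.norm(q[i]-q[(i+1)%4]) for i in range(4)])
s=st();R=cv2.Rodrigues(np.array(s['tcp_rot'],float))[0];print(R)
```

```text
crate
[[0.5736, 0.1348], [0.5736, 0.0303], [0.4409, 0.0365], [0.4453, 0.1387]]
[np.float64(0.10457688986915896), np.float64(0.13284403204907483), np.float64(0.10233518359358258), np.float64(0.12835177180104512)] [0.50832972 0.08506636]
-90.01051423001631
-92.47816436965427
178.27576997828416
177.3252285626865
slot
[[0.5523, 0.1022], [0.5512, 0.0638], [0.463, 0.0664], [0.4649, 0.1037]]
[0.50787629 0.08400726] [np.float64(0.03843222103192503), np.float64(0.08820837061896793), np.float64(0.03733452657730941), np.float64(0.08744605326027452)]
bar
[[0.6121, 0.2383], [0.6126, 0.2201], [0.3991, 0.2301], [0.4001, 0.2486]]
[0.50597303 0.23429851]
177.21469105619244 0.21228122761544863
177.32371306237923 0.21376296023289562
blade
[[0.465, -0.1422], [0.5095, -0.3141], [0.4346, -0.3364], [0.3888, -0.1612]]
[np.float64(0.17756405050164176), np.float64(0.07819412723216174), np.float64(0.18104168779477706), np.float64(0.07855900081495029)]
104.518336748344
104.64831347669995
14.00137584386104
16.54724899412651
tip [ 0.42688108 -0.15172602] tail [ 0.47202922 -0.32525159]
grip
[[0.4652, -0.2621], [0.4809, -0.3293], [0.4621, -0.332], [0.4445, -0.2658]]
[ 0.46318345 -0.29730652]
103.12670561651316 0.06903427750380804
104.86067040551757 0.06841093501377392
mug etc
[[0.3414, 0.2707], [0.3278, 0.2171]]
small
[[0.7294, 0.0069], [0.6818, -0.0469], [0.6214, 0.0124], [0.6673, 0.0676]]
[np.float64(0.07175418480543955), np.float64(0.08469740080113407), np.float64(0.07183559713255407), np.float64(0.08678795978790962)]
t 0.2 p [ 0.1767 -0.5992  0.2307] r [-2.516e+00  1.881e+00  1.000e-03] f [ 0.1  0.2 -0.7] gap 0.0856
[[ 2.82881351e-01 -9.59154857e-01 -3.20344902e-04]
 [-9.59154261e-01 -2.82881532e-01  1.06849362e-03]
 [-1.11547050e-03  5.00325969e-06 -9.99999378e-01]]
```

Candidates: the tall crate is at top (384,325) and scene (400,300). Its top face measures 0.103 x 0.131 m at z=0.2. The small crate is at top (416,267) and scene (416,380) and measures 0.072 x 0.086, so it is a decoy. The crop c1 confirms the tall one, which stands before the black bar at (130,300). The slot centre is about (0.508, 0.084).

{"api": "apply_moves", "payload": {
  "commands": [
    {"roll": -8,"z": -0.8},
    {"roll": -8,"z": -0.8},
    {"roll": -8,"z": -0.8},
    {"roll": -8,"z": -0.8},
    {"roll": -8,"z": -0.8},
    {"roll": -8,"z": -0.8},
    {"roll": -8,"z": -0.8},
    {"roll": -8,"z": -0.8},
    {"roll": -8,"z": -0.8}
  ],
  "gripper": 1
}}

```text
schema error: expected keys x, y, z, roll
```

{"api": "apply_moves", "payload": {
  "commands": [
    {"x": 0,"y": 0,"roll": -8,"z": -0.8},
    {"x": 0,"y": 0,"roll": -8,"z": -0.8},
    {"x": 0,"y": 0,"roll": -8,"z": -0.8},
    {"x": 0,"y": 0,"roll": -8,"z": -0.8},
    {"x": 0,"y": 0,"roll": -8,"z": -0.8},
    {"x": 0,"y": 0,"roll": -8,"z": -0.8},
    {"x": 0,"y": 0,"roll": -8,"z": -0.8},
    {"x": 0,"y": 0,"roll": -8,"z": -0.8},
    {"x": 0,"y": 0,"roll": -8,"z": -0.8}
  ],
  "gripper": 1
}}

```text
time_s: 1.1
position: [0.1759, -0.5975, 0.3017]
tcp_rot: [-3.133, -0.033, 0.006]
force: [-0.3, 0.6, 0.6]
finger_gap: 0.0001
```

{"api": "apply_moves", "payload": {
  "commands": [
    {"x": 2.7,"y": -3,"z": 0,"roll": 0},
    {"x": 2.7,"y": -3,"z": 0,"roll": 0},
    {"x": 2.7,"y": -3,"z": 0,"roll": 0},
    {"x": 2.7,"y": -3,"z": 0,"roll": 0},
    {"x": 2.7,"y": -3,"z": 0,"roll": 0},
    {"x": 2.7,"y": -3,"z": 0,"roll": 0},
    {"x": 2.7,"y": -3,"z": 0,"roll": 0},
    {"x": 2.7,"y": -3,"z": 0,"roll": 0},
    {"x": 2.7,"y": -3,"z": 0,"roll": 0},
    {"x": 2.7,"y": -3,"z": 0,"roll": 0}
  ]
}}

```text
time_s: 2.1
position: [0.4415, -0.287, 0.301]
tcp_rot: [-3.135, -0.018, 0.01]
force: [0.9, -0.5, 0.2]
finger_gap: -0.0
```

{"api": "apply_moves", "payload": {
  "commands": [
    {"x": 0.6,"y": -4,"z": 0,"roll": 0},
    {"x": 0.6,"y": -4,"z": 0,"roll": 0},
    {"x": 0.6,"y": -4,"z": 0,"roll": 0},
    {"x": 0.6,"y": -4,"z": 0,"roll": 0},
    {"x": 0.6,"y": -4,"z": 0,"roll": 0},
    {"x": 0.6,"y": -4,"z": 0,"roll": 0},
    {"x": 0.6,"y": -4,"z": 0,"roll": 0},
    {"x": 0,"y": 0,"z": 0,"roll": 0}
  ]
}}

```text
time_s: 2.9
position: [0.4824, 0.0108, 0.3029]
tcp_rot: [-3.131, -0.031, 0.005]
force: [-0.5, 0.5, -0.1]
finger_gap: 0.0001
```

Now I'll look at the crate with the wrist camera from here.

Run:
```python
from h import *
m=camera_model("wrist");im=capture("wrist");np.save('w1.npy',im);import pickle;pickle.dump(m,open('w1.pkl','wb'))
cv2.imwrite("pics/w1.png",cv2.resize(im[:,:,::-1],(800,600)))
print(proj(m,[[.508,.084,.2],[.463,.084,.2],[.553,.084,.2]])*1.5625)
st()
```

```text
[[454.07667798 156.41020621]
 [356.59707956 154.48404244]
 [551.68177528 158.11001668]]
t 2.95 p [0.4823 0.0077 0.3026] r [-3.133 -0.027  0.007] f [-0.8 -0.1 -0.2] gap -0.0001
```

View pics/w1.png

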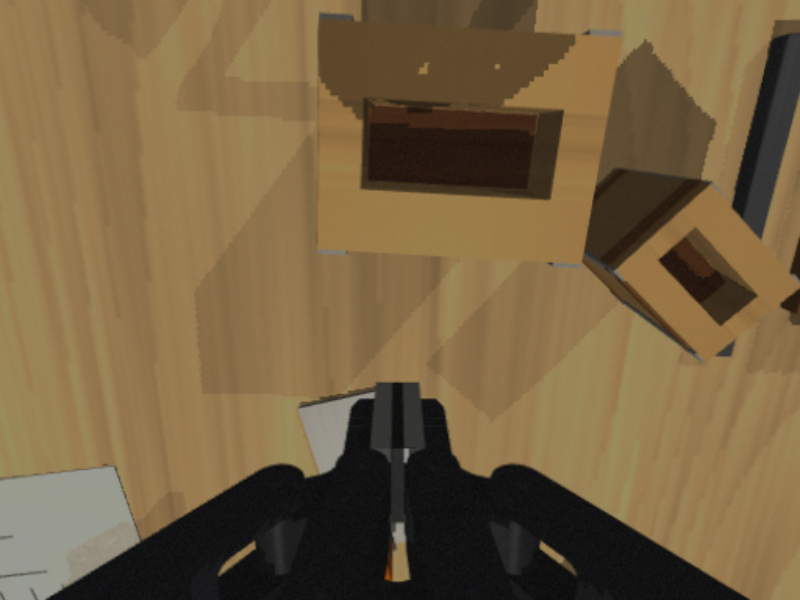

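Run:
```python
from h import *
import pickle;m=pickle.load(open('w1.pkl','rb'))
for l in ([(366,97),(563,109),(550,198),(361,188)],[(318,28),(614,35),(583,265),(317,252)]):
    q=onz(m,np.array(l)/1.5625,.2)[:,:2];print(np.round(q,4).tolist(),q.mean(0))
    for a,b in((0,1),(3,2),(0,3),(1,2)): d=q[b]-q[a];print(np.degrees(np.arctan2(d[1],d[0])),np.linalg.norm(d))
```

```text
[[0.4674, 0.1086], [0.5556, 0.1051], [0.5543, 0.0659], [0.465, 0.0689]] [0.5105527  0.08713827]
-2.2594357161717347 0.0882649785563597
-1.9212896111308524 0.0894015894960484
-93.43672065001739 0.03974576592533648
-91.79412793827541 0.03921104501399139
[[0.4469, 0.1354], [0.5735, 0.1348], [0.5742, 0.0338], [0.4433, 0.0378]] [0.50947704 0.08542274]
-0.2876011651618463 0.12665922077405634
-1.7575062739516043 0.1309754704545342
-92.0845351379289 0.0976769774644273
-89.60099114733714 0.1009959612922508
```

{"api": "apply_moves", "payload": {
  "commands": [
    {"x": 0,"y": 0,"z": 0,"roll": 3},
    {"x": 1.4,"y": -3.9,"z": 0,"roll": 0},
    {"x": 1.4,"y": -3.9,"z": 0,"roll": 0},
    {"x": 0,"y": 0,"z": 0,"roll": 0}
  ]
}}

```text
time_s: 3.35
position: [0.5145, 0.0798, 0.3017]
tcp_rot: [-3.137, 0.074, 0.01]
force: [0.4, -0.1, -0.7]
finger_gap: -0.0001
```

{"api": "apply_moves", "payload": {
  "commands": [
    {"x": -0.5,"y": -0.6,"z": 2,"roll": 0},
    {"x": 0,"y": 0,"z": 3,"roll": 0},
    {"x": 0,"y": 0,"z": 3,"roll": 0},
    {"x": 0,"y": 0,"z": 0,"roll": 0}
  ]
}}

```text
time_s: 3.75
position: [0.5103, 0.0806, 0.2191]
tcp_rot: [-3.14, 0.082, 0.009]
force: [-0.1, -0.9, 1.2]
finger_gap: -0.0
```

{"api": "apply_moves", "payload": {
  "commands": [
    {"x": 0,"y": -0.5,"z": 0,"roll": -0.6},
    {"x": 0,"y": 0,"z": 0,"roll": 0}
  ]
}}

```text
time_s: 3.95
position: [0.5112, 0.0838, 0.2204]
tcp_rot: [-3.141, 0.068, 0.009]
force: [0.1, -0.1, -0.2]
finger_gap: 0.0002
```

Run:
```python
from h import *
st();im=capture("wrist");crop(im,150,100,400,300,3,"pics/w2.png")
```

```text
t 3.95 p [0.5112 0.0838 0.2204] r [-3.141  0.068  0.009] f [ 0.1 -0.1 -0.2] gap 0.0002
```

View pics/w2.png

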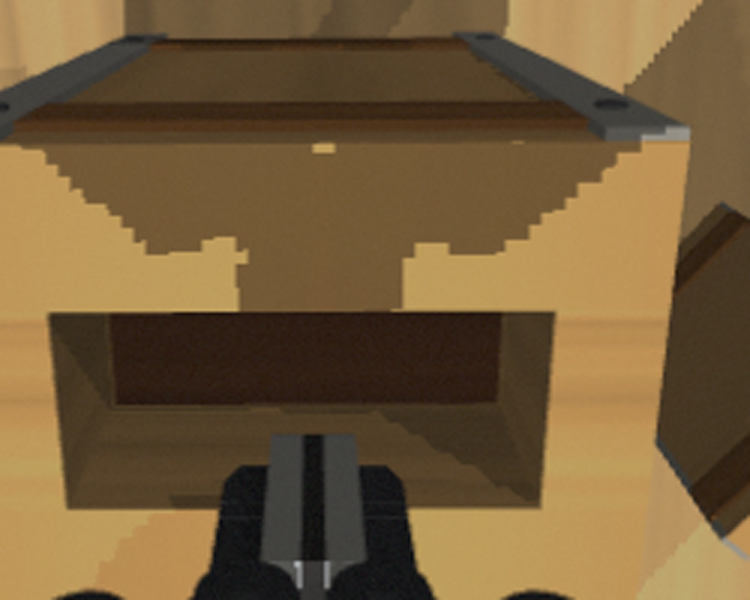

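Wrist crop: the closed fingers, tip at (312,437), hang over the slot, whose corners are (50,313)-(545,508), and look centred. I'll go in.

{"api": "apply_moves", "payload": {
  "commands": [
    {"x": -0.1,"y": -0.3,"z": 1,"roll": 0},
    {"x": 0,"y": 0,"z": 1.2,"roll": 0},
    {"x": 0,"y": 0,"z": 1.2,"roll": 0},
    {"x": 0,"y": 0,"z": 1,"roll": 0},
    {"x": 0,"y": 0,"z": 0,"roll": 0}
  ]
}}

```text
time_s: 4.5
position: [0.5115, 0.0866, 0.1749]
tcp_rot: [-3.141, 0.071, 0.002]
force: [0.9, 0.0, 0.1]
finger_gap: -0.0
```

Now I'll push slowly toward +y, which is tool -y.

{"api": "apply_moves", "payload": {
  "commands": [
    {"x": 0,"y": -0.5,"z": 0,"roll": 0},
    {"x": 0,"y": -0.5,"z": 0,"roll": 0},
    {"x": 0,"y": -0.5,"z": 0,"roll": 0},
    {"x": 0,"y": -0.5,"z": 0,"roll": 0},
    {"x": 0,"y": -0.5,"z": 0,"roll": 0},
    {"x": 0,"y": -0.5,"z": 0,"roll": 0}
  ]
}}

```text
time_s: 5.1
position: [0.5131, 0.1177, 0.1755]
tcp_rot: [3.139, -0.073, -0.002]
force: [-0.2, -1.5, 1.4]
finger_gap: -0.0001
```

Run:
```python
from h import *
st();im=capture("scene");crop(im,200,120,380,300,4,"pics/s2.png")
```

```text
t 5.1 p [0.5131 0.1177 0.1755] r [ 3.139e+00 -7.300e-02 -2.000e-03] f [-0.2 -1.5  1.4] gap -0.0001
```

View pics/s2.png

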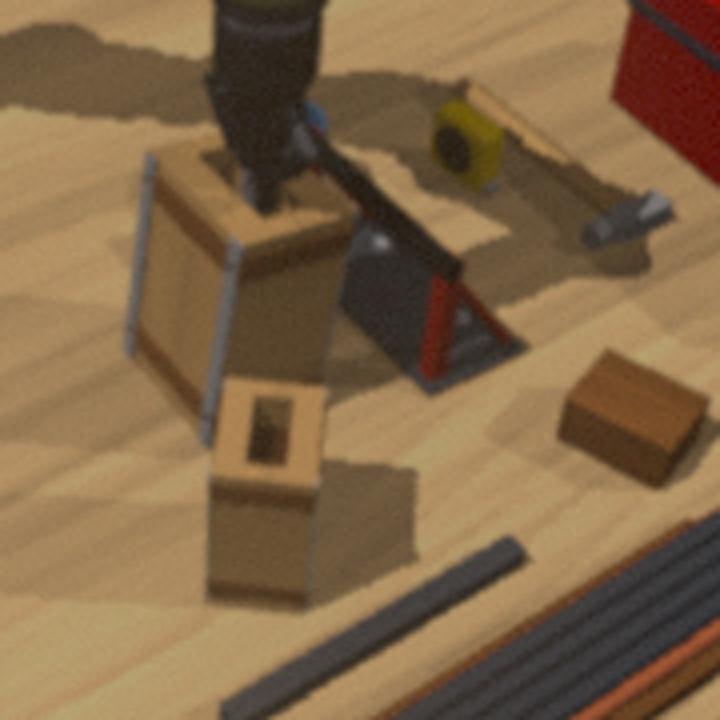

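The crate is tipping back: in s2 its front edge strip leans from (210,440) to (235,240), and the pushing force is about 1.5 N. I'll keep going.

{"api": "apply_moves", "payload": {
  "commands": [
    {"x": 0,"y": -0.5,"z": 0,"roll": 0},
    {"x": 0,"y": -0.5,"z": 0,"roll": 0},
    {"x": 0,"y": -0.5,"z": 0,"roll": 0},
    {"x": 0,"y": -0.5,"z": 0,"roll": 0},
    {"x": 0,"y": -0.5,"z": 0,"roll": 0},
    {"x": 0,"y": -0.5,"z": 0,"roll": 0},
    {"x": 0,"y": -0.5,"z": 0,"roll": 0},
    {"x": 0,"y": -0.5,"z": 0,"roll": 0},
    {"x": 0,"y": -0.5,"z": 0,"roll": 0},
    {"x": 0,"y": -0.5,"z": 0,"roll": 0}
  ]
}}

```text
time_s: 6.15
position: [0.5155, 0.174, 0.1753]
tcp_rot: [-3.14, 0.07, 0.002]
force: [-0.7, 0.3, -0.2]
finger_gap: 0.0004
```

Run:
```python
from h import *
st();im=capture("scene");crop(im,200,120,380,300,4,"pics/s3.png")
```

```text
t 6.15 p [0.5155 0.174  0.1753] r [-3.14e+00  7.00e-02  2.00e-03] f [-0.7  0.3 -0.2] gap 0.0004
```

View pics/s3.png

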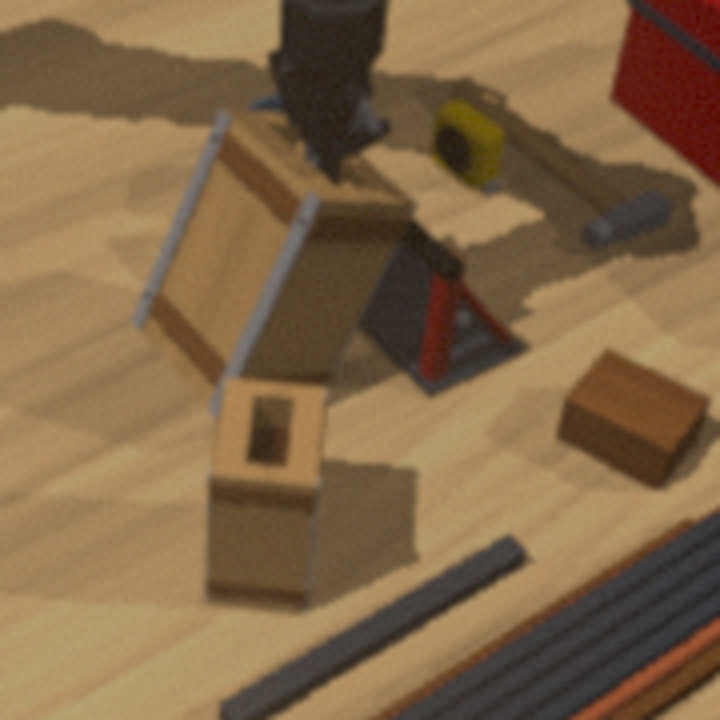

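Near balance: it leans steeply and the force has fallen to zero. I'll move it on slowly, rising a little.

{"api": "apply_moves", "payload": {
  "commands": [
    {"x": 0,"y": -0.4,"z": 0,"roll": 0},
    {"x": 0,"y": -0.4,"z": -0.1,"roll": 0},
    {"x": 0,"y": -0.4,"z": 0,"roll": 0},
    {"x": 0,"y": -0.4,"z": -0.1,"roll": 0},
    {"x": 0,"y": -0.4,"z": 0,"roll": 0},
    {"x": 0,"y": -0.4,"z": -0.1,"roll": 0},
    {"x": 0,"y": 0,"z": 0,"roll": 0},
    {"x": 0,"y": 0,"z": 0,"roll": 0}
  ]
}}

```text
time_s: 7.0
position: [0.5167, 0.2022, 0.179]
tcp_rot: [-3.138, 0.067, 0.001]
force: [0.7, -0.3, 1.0]
finger_gap: -0.0
```

Run:
```python
from h import *
st();im=capture("scene");crop(im,200,120,380,300,4,"pics/s4.png")
im=capture("wrist");crop(im,0,0,512,384,1.5,"pics/w4.png")
```

```text
t 7.0 p [0.5167 0.2022 0.179 ] r [-3.138e+00  6.700e-02  1.000e-03] f [ 0.7 -0.3  1. ] gap -0.0
```

View pics/s4.png

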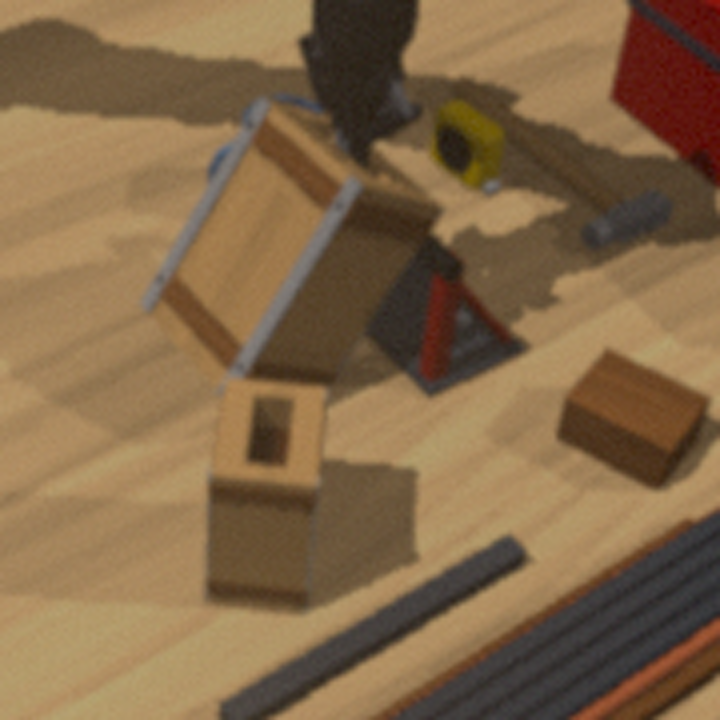

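View pics/w4.png

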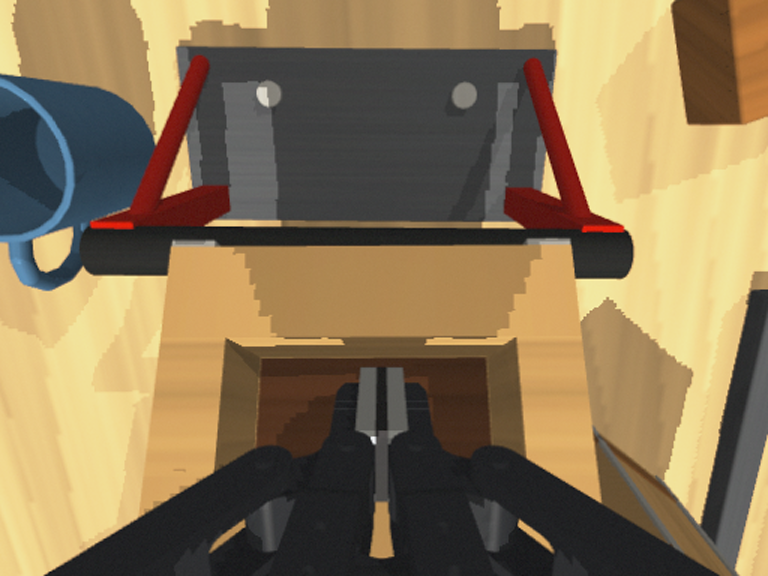

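It leans on the bar, and in w4 the crate's rear top reaches the bar at row ~240. The fingers sit free in the slot, so I'll withdraw straight up.

{"api": "apply_moves", "payload": {
  "commands": [
    {"x": 0,"y": -0.1,"z": -1,"roll": 0},
    {"x": 0,"y": 0,"z": -2,"roll": 0},
    {"x": 0,"y": 0,"z": -3,"roll": 0},
    {"x": 0,"y": 0,"z": -4,"roll": 0},
    {"x": 0,"y": 4,"z": -2,"roll": 0},
    {"x": 0,"y": 4.5,"z": 0,"roll": 0},
    {"x": 0,"y": 4.5,"z": 0,"roll": 0},
    {"x": 0,"y": 4.5,"z": 0,"roll": 0},
    {"x": 0,"y": 4.5,"z": 0,"roll": 0},
    {"x": 0,"y": 4.5,"z": 0,"roll": 0},
    {"x": 0,"y": 4.5,"z": 0,"roll": 0},
    {"x": 0,"y": 4.5,"z": 0,"roll": 0}
  ],
  "gripper": 1
}}

```text
time_s: 8.3
position: [0.5025, -0.156, 0.312]
tcp_rot: [-3.136, 0.044, -0.013]
force: [0.7, -0.6, -0.4]
finger_gap: -0.0001
```

Run:
```python
from h import *
st();im=capture("top");crop(im,180,150,300,270,5,"pics/t5.png");np.save('t5.npy',im)
```

```text
t 8.3 p [ 0.5025 -0.156   0.312 ] r [-3.136  0.044 -0.013] f [ 0.7 -0.6 -0.4] gap -0.0001
```

View pics/t5.png

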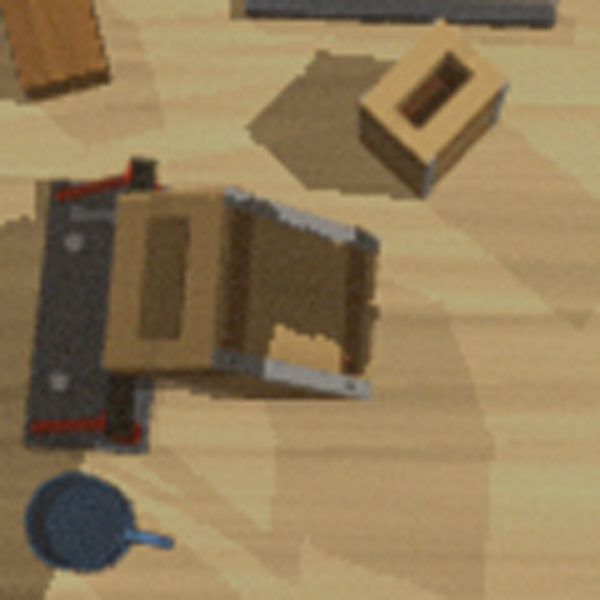

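Run:
```python
from h import *
m=camera_model("top")
def P(l,z,f=5,o=(180,150)): 
    q=onz(m,(np.array(l,float)+.5)/f-.5+np.array(o),z)[:,:2];print(np.round(q,4).tolist(),q.mean(0))
P([(380,232),(370,395)],.056)
P([(232,188),(212,362)],.222)
P([(115,195),(103,370)],.166)
th=np.radians(34)
print('rel heel: frontbottom',-.1*np.cos(th),'fronttop',-.1*np.cos(th)+.2*np.sin(th),'reartop',.2*np.sin(th))
```

```text
[[0.5756, 0.049], [0.4454, 0.0535]] [0.51052072 0.05128769]
[[0.5744, 0.1567], [0.4492, 0.1658]] [0.51178965 0.16129644]
[[0.578, 0.2471], [0.4476, 0.2493]] [0.51277761 0.24823041]
rel heel: frontbottom -0.08290375725550417 fronttop 0.028934823438645216 reartop 0.11183858069414938
```

{"api": "apply_moves", "payload": {
  "commands": [
    {"x": -0.9,"y": 3.5,"z": 0,"roll": 0},
    {"x": -0.9,"y": 3.5,"z": 0,"roll": 0},
    {"x": -0.9,"y": 3.5,"z": 0,"roll": 0},
    {"x": -0.8,"y": 3.5,"z": 0,"roll": 0},
    {"x": 0,"y": 0,"z": 3,"roll": -8},
    {"x": 0,"y": 0,"z": 4,"roll": -8},
    {"x": 0,"y": 0,"z": 4,"roll": 0},
    {"x": 0,"y": 0,"z": 0,"roll": 0}
  ],
  "gripper": 0
}}

```text
time_s: 9.15
position: [0.4598, -0.3155, 0.2042]
tcp_rot: [3.113, 0.376, 0.021]
force: [0.0, -0.7, -0.3]
finger_gap: 0.0855
```

Run:
```python
from h import *
import pickle
s=st();m=camera_model("wrist");im=capture("wrist");np.save('w6.npy',im);pickle.dump(m,open('w6.pkl','wb'))
cv2.imwrite("pics/w6.png",cv2.resize(im[:,:,::-1],(800,600)))
R=cv2.Rodrigues(np.array(s['tcp_rot'],float))[0];print(np.degrees(np.arctan2(R[1,0],R[0,0])))
```

```text
t 9.15 p [ 0.4598 -0.3155  0.2042] r [3.113 0.376 0.021] f [ 0.  -0.7 -0.3] gap 0.0855
13.787482345107408
```

View pics/w6.png

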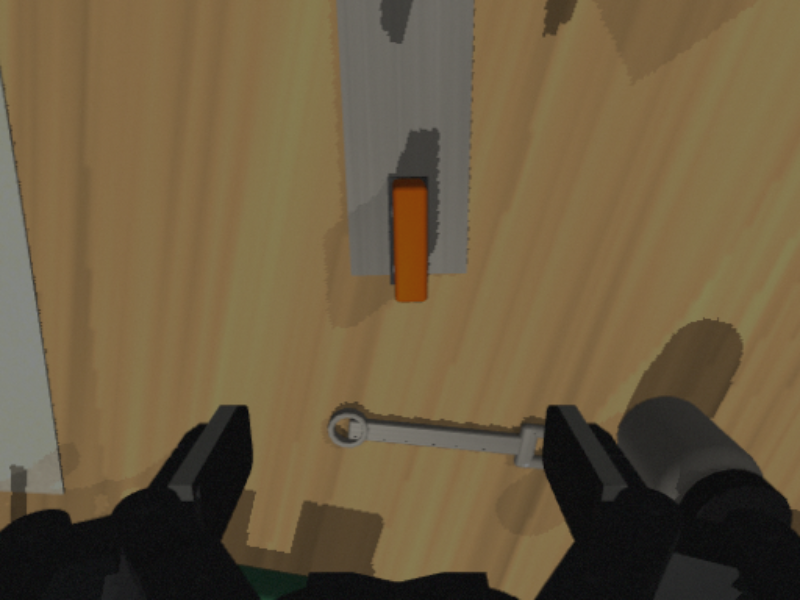

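Run:
```python
from h import *
import pickle
im=np.load('w6.npy');m=pickle.load(open('w6.pkl','rb'))
hsv=cv2.cvtColor(im,cv2.COLOR_RGB2HSV)
k=cv2.inRange(hsv,(4,200,110),(16,255,255));k=k*(np.arange(384)[:,None]<250)
n,l,stt,c=cv2.connectedComponentsWithStats(k.astype(np.uint8));i=1+np.argmax(stt[1:,4]);print(stt[i])
ys,xs=np.where(l==i);r=cv2.minAreaRect(np.c_[xs,ys].astype(np.float32));b=cv2.boxPoints(r)
q=onz(m,b,.052)[:,:2];print(np.round(b*1.5625),np.round(q,4).tolist(),q.mean(0),[round(float(np.linalg.norm(q[j]-q[(j+1)%4])),4) for j in range(4)])
for j in range(2):d=q[j+1]-q[j];print(np.degrees(np.arctan2(d[1],d[0])))
e=onz(m,np.array([(351,273),(467,272)])/1.5625,.005);print(e,e.mean(0))
for a,b2 in (((345,140),(351,270)),((473,100),(467,270))):
    p=onz(m,np.array([a,b2])/1.5625,.005);d=p[0]-p[1];print(np.degrees(np.arctan2(d[1],d[0])))
s=st();R=cv2.Rodrigues(np.array(s['tcp_rot'],float))[0]
g=e.mean(0)[:2]+.03*np.array([np.cos(np.radians(104.6)),np.sin(np.radians(104.6))]);print('grip from tail',g)
print('tool delta',R.T@(np.r_[g,.014]-s['position']), R.T@(np.r_[q.mean(0),.014]-s['position']))
```

```text
[ 252  121   21   72 1429]
[[394. 189.]
 [425. 189.]
 [425. 300.]
 [394. 300.]] [[0.4489, -0.2664], [0.466, -0.2622], [0.4829, -0.3262], [0.4645, -0.3306]] [ 0.4655939 -0.2963319] [0.0176, 0.0662, 0.019, 0.0661]
13.64143358216303
-75.19804823077993
[[ 0.43525216 -0.3338769   0.005     ]
 [ 0.51308203 -0.31441546  0.005     ]] [ 0.47416709 -0.32414618  0.005     ]
104.55688710317399
104.46551043749034
t 9.2 p [ 0.4613 -0.3159  0.207 ] r [3.11  0.376 0.026] f [ 1.  -0.1  1. ] gap 0.0854
grip from tail [ 0.46660501 -0.2951149 ]
tool delta [ 0.00713327 -0.02090874  0.19291512] [ 0.00586122 -0.01996789  0.19290553]
```

{"api": "apply_moves", "payload": {
  "commands": [
    {"x": 0.6,"y": -2.1,"z": 2,"roll": -0.8},
    {"x": 0,"y": 0,"z": 4,"roll": 0},
    {"x": 0,"y": 0,"z": 4,"roll": 0},
    {"x": 0,"y": 0,"z": 2,"roll": 0},
    {"x": 0,"y": 0,"z": 0,"roll": 0},
    {"x": 0,"y": 0,"z": 0,"roll": 0}
  ]
}}

```text
time_s: 9.8
position: [0.4761, -0.2979, 0.1001]
tcp_rot: [3.092, 0.391, 0.053]
force: [0.0, -0.9, 0.8]
finger_gap: 0.0854
```

Run:
```python
from h import *
s=st();R=cv2.Rodrigues(np.array(s['tcp_rot'],float))[0]
print(np.degrees(np.arctan2(R[1,0],R[0,0])),R.T@(np.array([.466,-.2958,.014])-s['position']),R[:,2])
```

```text
t 9.8 p [ 0.4761 -0.2979  0.1001] r [3.092 0.391 0.053] f [ 0.  -0.9  0.8] gap 0.0854
14.421480711587773 [-0.01183209 -0.00699918  0.08565657] [ 0.03664939 -0.01978425 -0.99913233]
```

The tool has drifted about 2.4° off vertical. I'll test whether an upward move undoes it.

{"api": "apply_moves", "payload": {
  "commands": [
    {"x": -0.4,"y": -0.2,"z": -4,"roll": 0},
    {"x": -0.4,"y": -0.2,"z": -4,"roll": 0},
    {"x": -0.4,"y": -0.2,"z": -2,"roll": 0},
    {"x": 0,"y": 0,"z": 0,"roll": 0}
  ]
}}

```text
time_s: 10.2
position: [0.4629, -0.2931, 0.2128]
tcp_rot: [3.086, 0.39, 0.066]
force: [0.6, 0.1, 0.1]
finger_gap: 0.0856
```

```bash
cat >> h.py <<'E'
def tool(t=None):
    s=st();R=cv2.Rodrigues(np.array(s['tcp_rot'],float))[0]
    print('xang',round(np.degrees(np.arctan2(R[1,0],R[0,0])),2),'z',np.round(R[:,2],4))
    if t is not None: print('delta cm',np.round(100*R.T@(np.array(t)-s['position']),2))
    return s,R
E
python3 -c "
from h import *
tool([.466,-.2958,.014])"
```

```text
t 10.2 p [ 0.4629 -0.2931  0.2128] r [3.086 0.39  0.066] f [0.6 0.1 0.1] gap 0.0856
xang 14.46 z [ 0.046  -0.025  -0.9986]
delta cm [-0.53 -0.37 19.88]
```

{"api": "apply_moves", "payload": {
  "commands": [
    {"x": 0,"y": 0,"z": 0,"roll": 0},
    {"x": 0,"y": 0,"z": 0,"roll": 0},
    {"x": 0,"y": 0,"z": 0,"roll": 0}
  ]
}}

```text
time_s: 10.5
position: [0.4639, -0.2935, 0.2157]
tcp_rot: [3.082, 0.389, 0.071]
force: [-0.6, 0.0, 1.0]
finger_gap: 0.0856
```

```bash
python3 -c "
from h import *
s,R=tool([.466,-.2958,.014]);print(np.round(s['qpos'],3),np.round(s['qd'],3))"
```

```text
t 10.5 p [ 0.4639 -0.2935  0.2157] r [3.082 0.389 0.071] f [-0.6  0.   1. ] gap 0.0856
xang 14.43 z [ 0.0496 -0.0285 -0.9984]
delta cm [-0.68 -0.53 20.15]
[ 1.007  0.434 -0.715  1.775  0.346  1.     0.414] [-0.001  0.001  0.003  0.001  0.     0.001 -0.001]
```

{"api": "apply_moves", "payload": {
  "commands": [
    {"x": 0,"y": 0,"z": 0.8,"roll": 0},
    {"x": 0,"y": 0,"z": 0.8,"roll": 0},
    {"x": 0,"y": 0,"z": 0.8,"roll": 0},
    {"x": 0,"y": 0,"z": 0.8,"roll": 0},
    {"x": 0,"y": 0,"z": 0.8,"roll": 0},
    {"x": 0,"y": 0,"z": 0.8,"roll": 0}
  ]
}}

```text
time_s: 11.1
position: [0.4655, -0.2941, 0.1609]
tcp_rot: [3.086, 0.39, 0.066]
force: [0.1, -0.1, 0.0]
finger_gap: 0.0858
```

```bash
python3 -c "
from h import *
s,R=tool([.466,-.2958,.014]);print(np.round(s['qpos'],3),np.round(s['qd'],3))"
```

```text
t 11.1 p [ 0.4655 -0.2941  0.1609] r [3.086 0.39  0.066] f [ 0.1 -0.1  0. ] gap 0.0858
xang 14.46 z [ 0.0456 -0.0246 -0.9987]
delta cm [-0.55 -0.34 14.67]
[ 0.974  0.497 -0.68   1.844  0.406  0.887  0.359] [-0.059  0.111  0.069  0.105  0.108 -0.188 -0.097]
```

{"api": "apply_moves", "payload": {
  "commands": [
    {"x": -0.2,"y": -0.1,"z": 0.8,"roll": 0},
    {"x": -0.2,"y": -0.1,"z": 0.8,"roll": 0},
    {"x": -0.1,"y": -0.1,"z": 0.8,"roll": 0},
    {"x": 0,"y": 0,"z": 0.8,"roll": 0},
    {"x": 0,"y": 0,"z": 0.8,"roll": 0},
    {"x": 0,"y": 0,"z": 0.8,"roll": 0},
    {"x": 0,"y": 0,"z": 0.8,"roll": 0},
    {"x": 0,"y": 0,"z": 0.8,"roll": 0},
    {"x": 0,"y": 0,"z": 0.8,"roll": 0}
  ]
}}

```text
time_s: 12.0
position: [0.463, -0.2942, 0.0821]
tcp_rot: [3.086, 0.39, 0.066]
force: [0.4, 0.7, 0.1]
finger_gap: 0.0857
```

```bash
python3 -c "
from h import *
s,R=tool([.466,-.2958,.014])"
```

```text
t 12.0 p [ 0.463  -0.2942  0.0821] r [3.086 0.39  0.066] f [0.4 0.7 0.1] gap 0.0857
xang 14.45 z [ 0.0458 -0.0244 -0.9987]
delta cm [-0.01 -0.01  6.81]
```

{"api": "apply_moves", "payload": {
  "commands": [
    {"x": 0,"y": 0,"z": 0.8,"roll": 0},
    {"x": 0,"y": 0,"z": 0.8,"roll": 0},
    {"x": 0,"y": 0,"z": 0.8,"roll": 0},
    {"x": 0,"y": 0,"z": 0.8,"roll": 0},
    {"x": 0,"y": 0,"z": 0.8,"roll": 0},
    {"x": 0,"y": 0,"z": 0.8,"roll": 0},
    {"x": 0,"y": 0,"z": 0.6,"roll": 0},
    {"x": 0,"y": 0,"z": 0,"roll": 0}
  ]
}}

```text
time_s: 12.8
position: [0.4654, -0.2953, 0.0219]
tcp_rot: [3.088, 0.391, 0.064]
force: [0.2, -0.5, -0.0]
finger_gap: 0.0856
```

```bash
python3 -c "
from h import *
s,R=tool([.466,-.2958,.014])
im=capture('wrist');cv2.imwrite('pics/w7.png',cv2.resize(im[:,:,::-1],(800,600)))"
```

```text
t 12.8 p [ 0.4654 -0.2953  0.0219] r [3.088 0.391 0.064] f [ 0.2 -0.5 -0. ] gap 0.0856
xang 14.46 z [ 0.0445 -0.0233 -0.9987]
delta cm [0.01 0.04 0.8 ]
```

View pics/w7.png

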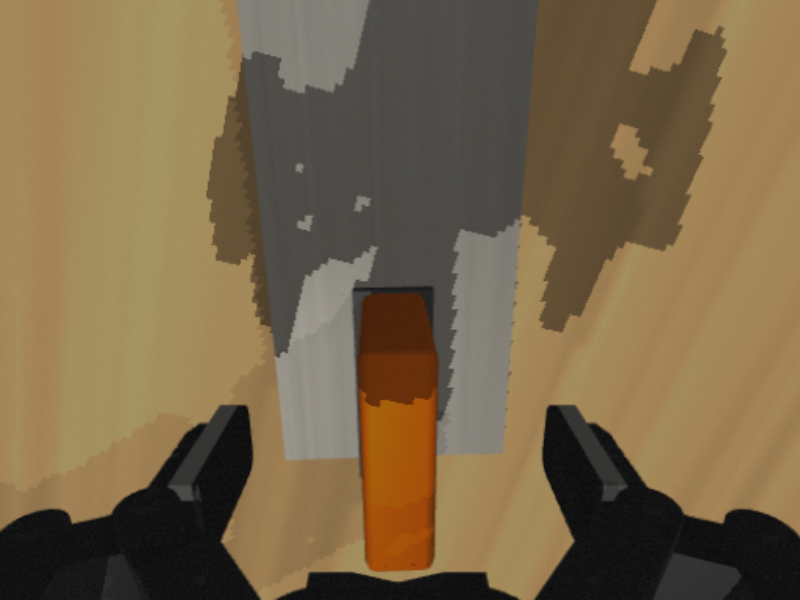

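The grip stands at (360-437, 290-570), centred between the open pads. I'll lower 0.5 cm and close.

{"api": "apply_moves", "payload": {
  "commands": [
    {"x": 0,"y": 0,"z": 0.5,"roll": 0},
    {"x": 0,"y": 0,"z": 0,"roll": 0}
  ]
}}

```text
time_s: 13.05
position: [0.4662, -0.2956, 0.0174]
tcp_rot: [3.087, 0.391, 0.066]
force: [-0.1, 0.9, -0.8]
finger_gap: 0.0856
```

{"api": "apply_moves", "payload": {
  "commands": [
    {"x": 0,"y": 0,"z": 0,"roll": 0},
    {"x": 0,"y": 0,"z": 0,"roll": 0},
    {"x": 0,"y": 0,"z": 0,"roll": 0},
    {"x": 0,"y": 0,"z": 0,"roll": 0},
    {"x": 0,"y": 0,"z": 0,"roll": 0},
    {"x": 0,"y": 0,"z": 0,"roll": 0}
  ],
  "gripper": 1
}}

```text
time_s: 13.65
position: [0.4658, -0.2963, 0.0192]
tcp_rot: [3.084, 0.391, 0.065]
force: [-0.4, -0.6, -2.1]
finger_gap: 0.019
```

```bash
python3 -c "
from h import *
s,R=tool([.505,-.044,.014])
im=capture('wrist');cv2.imwrite('pics/w8.png',cv2.resize(im[:,:,::-1],(800,600)))"
```

```text
t 13.65 p [ 0.4658 -0.2963  0.0192] r [3.084 0.391 0.065] f [-0.4 -0.6 -2.1] gap 0.019
xang 14.49 z [ 0.0453 -0.0265 -0.9986]
delta cm [ 10.08 -23.47   0.03]
```

View pics/w8.png

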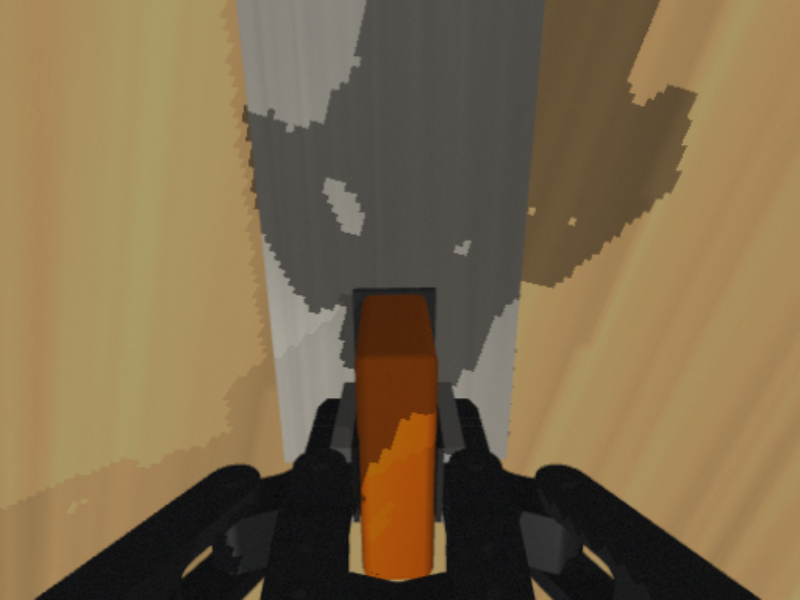

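{"api": "apply_moves", "payload": {
  "commands": [
    {"x": 0,"y": 0,"z": 0,"roll": 3},
    {"x": 0,"y": 0,"z": 0,"roll": 3},
    {"x": 0,"y": 0,"z": 0,"roll": 3},
    {"x": 0,"y": 0,"z": 0,"roll": 3},
    {"x": 0,"y": 0,"z": 0,"roll": 3},
    {"x": 0,"y": 0,"z": 0,"roll": 1.5},
    {"x": 0,"y": 0,"z": 0,"roll": 0}
  ]
}}

```text
time_s: 14.4
position: [0.4653, -0.3003, 0.0195]
tcp_rot: [3.11, -0.075, 0.072]
force: [0.4, 0.1, 0.9]
finger_gap: 0.0191
```

```bash
python3 -c "
from h import *
s,R=tool([.500,-.174,.018])"
```

```text
t 14.4 p [ 0.4653 -0.3003  0.0195] r [ 3.11  -0.075  0.072] f [0.4 0.1 0.9] gap 0.0191
xang -2.71 z [ 0.0453 -0.0314 -0.9985]
delta cm [  2.86 -12.79  -0.09]
```

{"api": "apply_moves", "payload": {
  "commands": [
    {"x": 0.3,"y": -1.3,"z": 0,"roll": -0.7},
    {"x": 0.3,"y": -1.3,"z": 0,"roll": 0},
    {"x": 0.3,"y": -1.3,"z": 0,"roll": 0},
    {"x": 0.3,"y": -1.3,"z": 0,"roll": 0},
    {"x": 0.3,"y": -1.3,"z": 0,"roll": 0},
    {"x": 0.3,"y": -1.3,"z": 0,"roll": 0},
    {"x": 0.3,"y": -1.3,"z": 0,"roll": 0},
    {"x": 0.3,"y": -1.3,"z": 0,"roll": 0},
    {"x": 0.3,"y": -1.2,"z": 0,"roll": 0},
    {"x": 0.3,"y": 0,"z": 0,"roll": 0}
  ]
}}

```text
time_s: 15.4
position: [0.4958, -0.1947, 0.0195]
tcp_rot: [3.091, -0.053, 0.061]
force: [-2.5, 2.2, 1.0]
finger_gap: 0.0192
```

```bash
python3 -c "
from h import *
s,R=tool([.505,-.044,.018])
im=capture('top');crop(im,180,150,340,270,5,'pics/t9.png')"
```

```text
t 15.4 p [ 0.4958 -0.1947  0.0195] r [ 3.091 -0.053  0.061] f [-2.5  2.2  1. ] gap 0.0192
xang -1.92 z [ 0.0385 -0.0506 -0.998 ]
delta cm [  0.41 -15.08  -0.58]
```

View pics/t9.png

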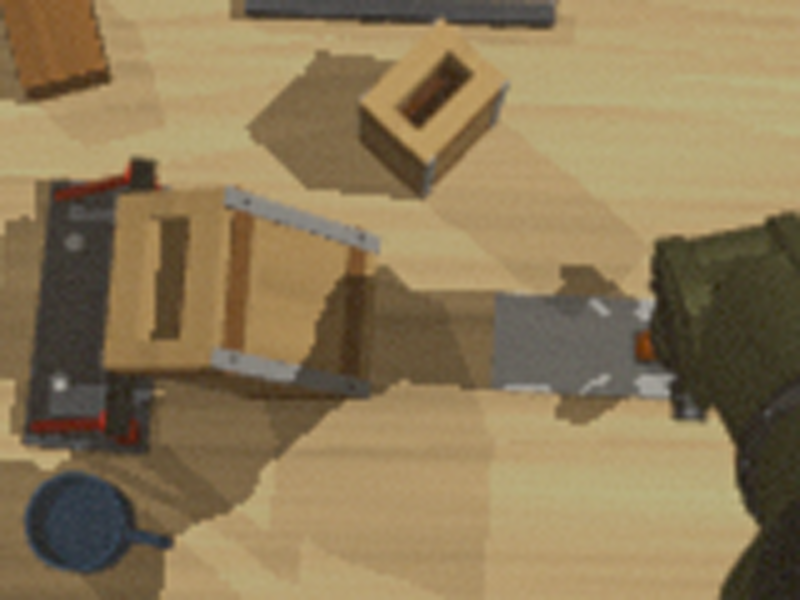

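```bash
python3 -c "
from h import *
m=camera_model('top')
q=onz(m,(np.array([(496,293),(494,392)])+.5)/5-.5+np.array([180,150]),.005);print(q,q.mean(0))
print(np.round(robot.state()['moment'],2))"
```

```text
[[ 0.53680293 -0.0475366   0.005     ]
 [ 0.45560801 -0.04713831  0.005     ]] [ 0.49620547 -0.04733746  0.005     ]
[1.25 0.75 0.17]
```

{"api": "apply_moves", "payload": {
  "commands": [
    {"x": 0,"y": -1,"z": -0.05,"roll": 0},
    {"x": 0,"y": -1,"z": -0.05,"roll": 0},
    {"x": 0,"y": -1,"z": -0.05,"roll": 0},
    {"x": 0,"y": -1,"z": -0.05,"roll": 0},
    {"x": 0,"y": -1,"z": -0.05,"roll": 0},
    {"x": 0,"y": -1,"z": -0.05,"roll": 0}
  ]
}}

```text
time_s: 16.05
position: [0.4992, -0.1383, 0.0198]
tcp_rot: [3.085, -0.065, 0.065]
force: [-0.2, -5.0, 2.2]
finger_gap: 0.0193
```

```bash
python3 -c "
from h import *
s,R=tool([.505,-.044,.018]);print(np.round(s['moment'],2))"
```

```text
t 16.05 p [ 0.4992 -0.1383  0.0198] r [ 3.085 -0.065  0.065] f [-0.2 -5.   2.2] gap 0.0193
xang -2.34 z [ 0.0407 -0.0557 -0.9976]
delta cm [ 0.18 -9.44 -0.32]
[-0.29  0.22  0.08]
```

{"api": "apply_moves", "payload": {
  "commands": [
    {"x": 0.05,"y": -1,"z": -0.03,"roll": 0},
    {"x": 0.05,"y": -1,"z": -0.03,"roll": 0},
    {"x": 0.05,"y": -1,"z": -0.03,"roll": 0},
    {"x": 0.05,"y": -1,"z": -0.03,"roll": 0},
    {"x": 0.05,"y": -1,"z": -0.03,"roll": 0},
    {"x": 0.05,"y": -1,"z": -0.03,"roll": 0},
    {"x": 0.05,"y": -1,"z": -0.03,"roll": 0}
  ]
}}

```text
time_s: 16.75
position: [0.5051, -0.0668, 0.0196]
tcp_rot: [3.078, -0.067, 0.064]
force: [1.2, -7.7, 6.9]
finger_gap: 0.019
```

```bash
python3 -c "
from h import *
s,R=tool([.507,-.043,.018]);print(np.round(s['moment'],2))
im=capture('scene');crop(im,140,120,340,300,4,'pics/s10.png')"
```

```text
t 16.75 p [ 0.5051 -0.0668  0.0196] r [ 3.078 -0.067  0.064] f [ 1.2 -7.7  6.9] gap 0.019
xang -2.41 z [ 0.0398 -0.063  -0.9972]
delta cm [ 0.08 -2.4   0.02]
[-0.88  0.35  0.17]
```

View pics/s10.png

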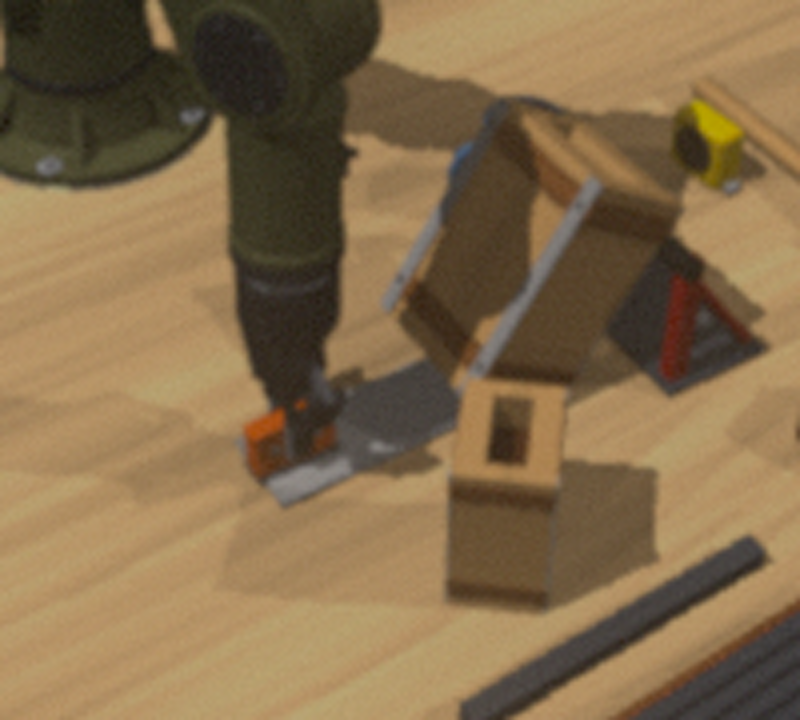

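{"api": "apply_moves", "payload": {
  "commands": [
    {"x": 0,"y": -0.5,"z": -0.2,"roll": 0},
    {"x": 0,"y": -0.7,"z": -0.1,"roll": 0},
    {"x": 0.05,"y": -0.7,"z": 0,"roll": 0},
    {"x": 0.05,"y": -0.5,"z": 0,"roll": 0},
    {"x": 0,"y": 0,"z": 0,"roll": 0}
  ]
}}

```text
time_s: 17.3
position: [0.5052, -0.0329, 0.0196]
tcp_rot: [3.084, -0.055, 0.058]
force: [1.4, -1.3, -1.3]
finger_gap: 0.0195
```

```bash
python3 -c "
from h import *
s,R=tool([.507,-.043,.018]);print(np.round(s['moment'],2))
im=capture('top');crop(im,180,150,340,270,5,'pics/t11.png')
m=camera_model('wrist');im=capture('wrist');cv2.imwrite('pics/w11.png',cv2.resize(im[:,:,::-1],(800,600)))
import pickle;pickle.dump(m,open('w11.pkl','wb'))"
```

```text
t 17.3 p [ 0.5052 -0.0329  0.0196] r [ 3.084 -0.055  0.058] f [ 1.4 -1.3 -1.3] gap 0.0195
xang -1.98 z [ 0.0367 -0.0571 -0.9977]
delta cm [0.21 0.99 0.23]
[ 0.03 -0.01 -0.04]
```

View pics/w11.png

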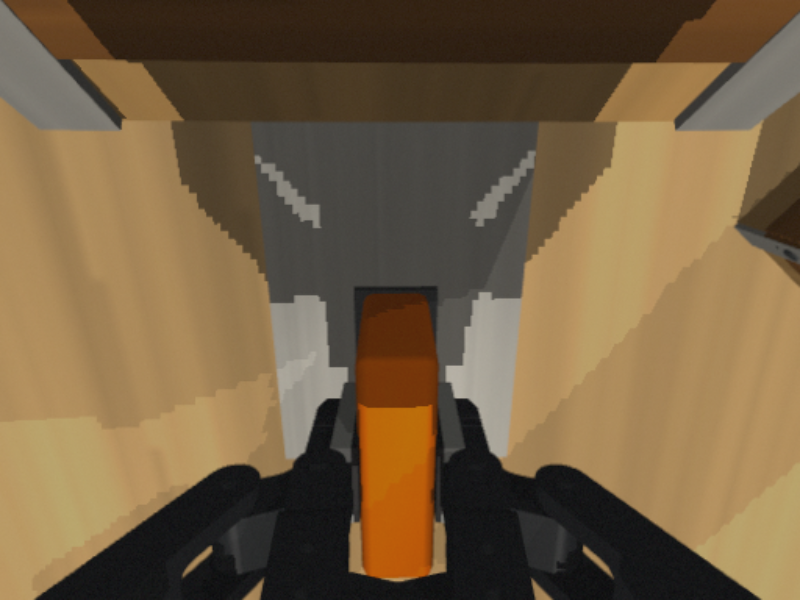

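View pics/t11.png

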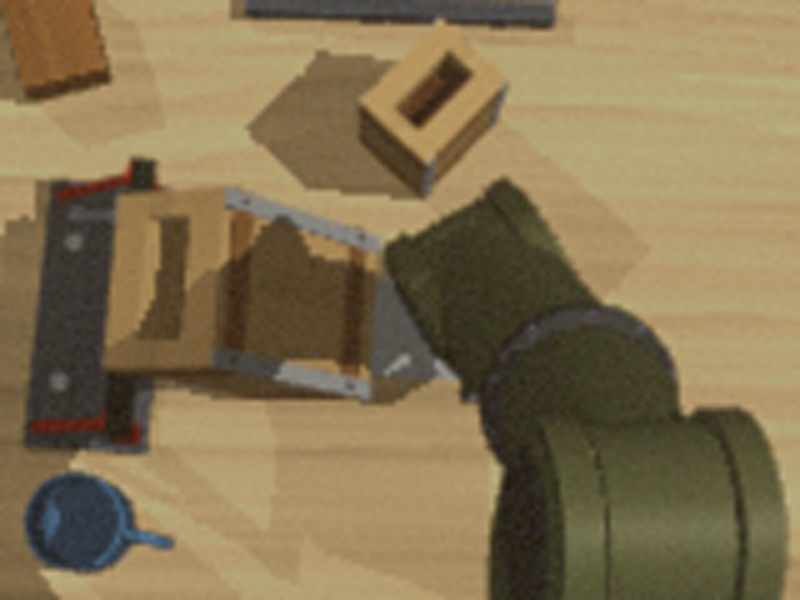

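```bash
python3 -c "
from h import *
import pickle;m=pickle.load(open('w11.pkl','rb'))
q=onz(m,np.array([(285,458),(508,458)])/1.5625,.005);print(q,q.mean(0),'width',np.linalg.norm(q[0]-q[1]))
a=onz(m,np.array([(252,125),(537,125)])/1.5625,.005);print(a,np.linalg.norm(a[0]-a[1]));d=a.mean(0)-q.mean(0);print(np.degrees(np.arctan2(d[1],d[0])),'tip',q.mean(0)+.18*d/np.linalg.norm(d))"
```

```text
[[ 0.46517981 -0.06108237  0.005     ]
 [ 0.54635957 -0.0665576   0.005     ]] [ 0.50576969 -0.06381999  0.005     ] width 0.08136419113219556
[[0.46941248 0.05228758 0.005     ]
 [0.54920128 0.04929049 0.005     ]] 0.07984507461448567
88.23223359923942 tip [0.51132241 0.11609435 0.005     ]
```

The tip is at (0.511, 0.116), heading 88°, about 18 mm short of the heel line and central. I'll release and rise.

{"api": "apply_moves", "payload": {
  "commands": [
    {"x": 0,"y": 0,"z": 0,"roll": 0},
    {"x": 0,"y": 0,"z": 0,"roll": 0},
    {"x": 0,"y": 0,"z": 0,"roll": 0},
    {"x": 0,"y": 0,"z": 0,"roll": 0},
    {"x": 0,"y": 0,"z": 0,"roll": 0}
  ],
  "gripper": 0
}}

```text
time_s: 17.9
position: [0.506, -0.035, 0.0204]
tcp_rot: [3.083, -0.06, 0.061]
force: [0.0, -0.2, -0.2]
finger_gap: 0.0851
```

{"api": "apply_moves", "payload": {
  "commands": [
    {"x": 0,"y": 0.1,"z": -1,"roll": 0},
    {"x": 0,"y": 0.1,"z": -1,"roll": 0},
    {"x": 0,"y": 0.1,"z": -1,"roll": 0},
    {"x": 0,"y": 0.1,"z": -1,"roll": 0},
    {"x": 0,"y": 0.1,"z": -1,"roll": 0},
    {"x": 0,"y": 0.1,"z": -1.5,"roll": 0},
    {"x": 0,"y": 0,"z": -1.5,"roll": 0},
    {"x": 0,"y": 0,"z": -1.5,"roll": 0},
    {"x": 0,"y": 0,"z": -1.5,"roll": 0},
    {"x": 0,"y": 0,"z": -1.5,"roll": 0},
    {"x": 0,"y": 0,"z": -1.5,"roll": 0},
    {"x": 0,"y": 0,"z": -1.5,"roll": 0}
  ]
}}

```text
time_s: 19.1
position: [0.4977, -0.0324, 0.1888]
tcp_rot: [3.083, -0.06, 0.063]
force: [-0.3, 0.5, -0.6]
finger_gap: 0.0856
```

```bash
python3 -c "
from h import *
s,R=tool([.513,.2022,.28])
im=capture('scene');crop(im,140,120,340,300,4,'pics/s12.png')"
```

```text
t 19.1 p [ 0.4977 -0.0324  0.1888] r [ 3.083 -0.06   0.063] f [-0.3  0.5 -0.6] gap 0.0856
xang -2.15 z [ 0.0395 -0.0581 -0.9975]
delta cm [  1.02 -22.94 -10.4 ]
```

View pics/s12.png

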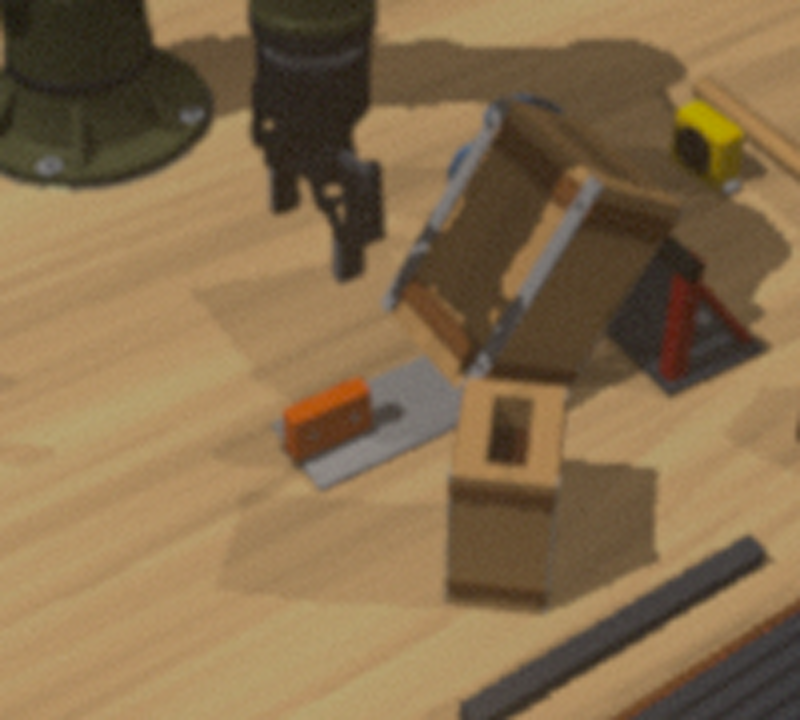

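The blade lies flat under the crate and the crate still leans. I'll close the fingers and travel back over the slot.

{"api": "apply_moves", "payload": {
  "commands": [
    {"x": 0,"y": 0,"z": -1.5,"roll": 0},
    {"x": 0,"y": 0,"z": -1.5,"roll": 0},
    {"x": 0,"y": 0,"z": -1.5,"roll": 0},
    {"x": 0,"y": 0,"z": -1.5,"roll": 0},
    {"x": 0,"y": 0,"z": -1.5,"roll": 0},
    {"x": 0,"y": 0,"z": -1.5,"roll": 0},
    {"x": 0,"y": 0,"z": -1.5,"roll": 0},
    {"x": 0.2,"y": -1.5,"z": 0,"roll": 0},
    {"x": 0.2,"y": -1.5,"z": 0,"roll": 0},
    {"x": 0.2,"y": -1.5,"z": 0,"roll": 0},
    {"x": 0.2,"y": -1.5,"z": 0,"roll": 0},
    {"x": 0.2,"y": -1.5,"z": 0,"roll": 0}
  ],
  "gripper": 1
}}

```text
time_s: 20.35
position: [0.5037, 0.0489, 0.3017]
tcp_rot: [3.081, -0.065, 0.074]
force: [0.2, 0.3, -0.1]
finger_gap: 0.0001
```

{"api": "apply_moves", "payload": {
  "commands": [
    {"x": 0,"y": -1.5,"z": 0,"roll": 0},
    {"x": 0,"y": -1.5,"z": 0,"roll": 0},
    {"x": 0,"y": -1.5,"z": 0,"roll": 0},
    {"x": 0,"y": -1.5,"z": 0,"roll": 0},
    {"x": 0,"y": -1.5,"z": 0,"roll": 0},
    {"x": 0,"y": -1.5,"z": 0,"roll": 0},
    {"x": 0,"y": -1.5,"z": 0,"roll": 0},
    {"x": 0,"y": 0,"z": 0,"roll": 0}
  ]
}}

```text
time_s: 21.15
position: [0.5052, 0.1597, 0.297]
tcp_rot: [3.082, -0.059, 0.073]
force: [-0.2, 0.3, 0.9]
finger_gap: -0.0003
```

```bash
python3 -c "
from h import *
s,R=tool([.513,.2022,.24])
m=camera_model('wrist');im=capture('wrist');cv2.imwrite('pics/w13.png',cv2.resize(im[:,:,::-1],(800,600)))
import pickle;pickle.dump(m,open('w13.pkl','wb'))"
```

```text
t 21.15 p [0.5052 0.1597 0.297 ] r [ 3.082 -0.059  0.073] f [-0.2  0.3  0.9] gap -0.0003
xang -2.1 z [ 0.0465 -0.059  -0.9972]
delta cm [ 0.34 -4.6   5.47]
```

View pics/w13.png

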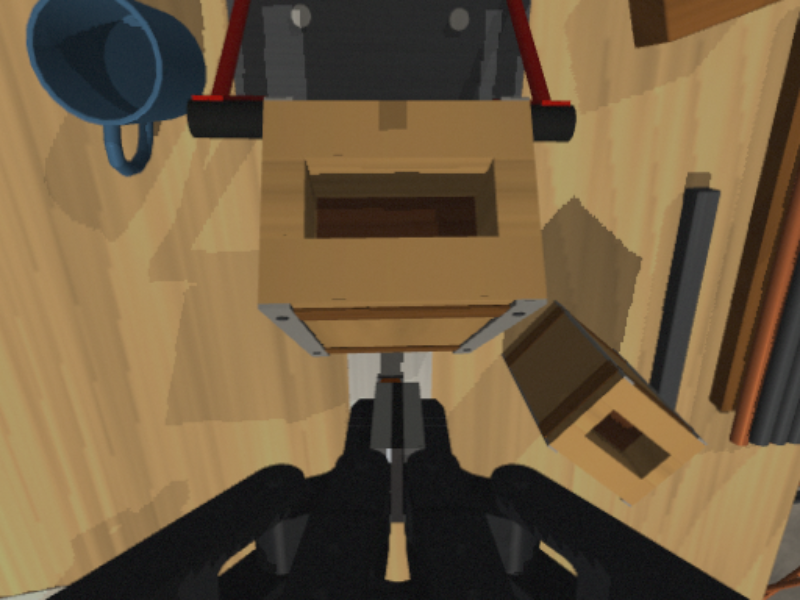

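```bash
python3 -c "
from h import *
import pickle;m=pickle.load(open('w13.pkl','rb'))
for l,z in (([(303,237),(498,237)],.205),([(306,163),(494,163)],.183),([(262,102),(530,102)],.166),([(258,303),(547,302)],.222)):
    q=onz(m,np.array(l)/1.5625,z);print(np.round(q,4).tolist(),q.mean(0)[:2])"
```

```text
[[0.469, 0.1932, 0.205], [0.5586, 0.1887, 0.205]] [0.5138071  0.19095015]
[[0.471, 0.2232, 0.183], [0.5606, 0.2193, 0.183]] [0.51581172 0.2212271 ]
[[0.4509, 0.2503, 0.166], [0.5813, 0.2454, 0.166]] [0.51612045 0.24786628]
[[0.4487, 0.1688, 0.222], [0.5781, 0.1619, 0.222]] [0.51337153 0.16533261]
```

{"api": "apply_moves", "payload": {
  "commands": [
    {"x": 0.2,"y": -1,"z": 0,"roll": 0},
    {"x": 0.2,"y": -1,"z": 0,"roll": 0},
    {"x": 0.2,"y": -1,"z": 0,"roll": 0},
    {"x": 0.2,"y": -1,"z": 0.5,"roll": 0},
    {"x": 0,"y": 0,"z": 1.5,"roll": 0},
    {"x": 0,"y": 0,"z": 1.5,"roll": 0},
    {"x": 0,"y": 0,"z": 0,"roll": 0}
  ]
}}

```text
time_s: 21.9
position: [0.5184, 0.1983, 0.2584]
tcp_rot: [3.081, -0.064, 0.074]
force: [0.6, -0.1, 0.0]
finger_gap: -0.0
```

```bash
python3 -c "
from h import *
s,R=tool([.5145,.2050,.182])"
```

```text
t 21.9 p [0.5184 0.1983 0.2584] r [ 3.081 -0.064  0.074] f [ 0.6 -0.1  0. ] gap -0.0
xang -2.29 z [ 0.0469 -0.0604 -0.9971]
delta cm [-0.79 -1.09  7.56]
```

{"api": "apply_moves", "payload": {
  "commands": [
    {"x": -0.3,"y": -0.6,"z": 1,"roll": 0},
    {"x": -0.3,"y": -0.5,"z": 1,"roll": 0},
    {"x": -0.2,"y": 0,"z": 1,"roll": 0},
    {"x": 0,"y": 0,"z": 0.5,"roll": 0},
    {"x": 0,"y": 0,"z": 0,"roll": 0}
  ]
}}

```text
time_s: 22.4
position: [0.512, 0.2098, 0.2198]
tcp_rot: [3.081, -0.062, 0.074]
force: [-0.5, 0.1, -0.3]
finger_gap: 0.0002
```

```bash
python3 -c "
from h import *
s,R=tool([.5145,.2050,.182])
im=capture('wrist');cv2.imwrite('pics/w14.png',cv2.resize(im[:,:,::-1],(800,600)))"
```

```text
t 22.4 p [0.512  0.2098 0.2198] r [ 3.081 -0.062  0.074] f [-0.5  0.1 -0.3] gap 0.0002
xang -2.22 z [ 0.047  -0.0597 -0.9971]
delta cm [0.08 0.25 3.81]
```

View pics/w14.png

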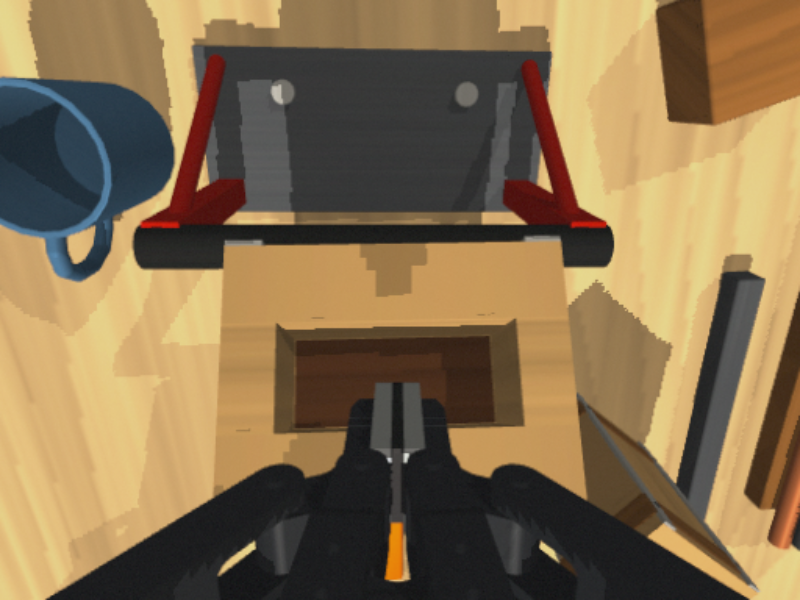

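{"api": "apply_moves", "payload": {
  "commands": [
    {"x": 0,"y": 0.2,"z": 0.8,"roll": 0},
    {"x": 0,"y": 0,"z": 0.8,"roll": 0},
    {"x": 0,"y": 0,"z": 0.8,"roll": 0},
    {"x": 0,"y": 0,"z": 0.6,"roll": 0},
    {"x": 0,"y": 0,"z": 0,"roll": 0}
  ]
}}

```text
time_s: 22.95
position: [0.5143, 0.2051, 0.1885]
tcp_rot: [3.082, -0.065, 0.077]
force: [-0.3, 0.2, 0.0]
finger_gap: -0.0004
```

```bash
python3 -c "
from h import *
s,R=tool([.5145,.2050,.180])
im=capture('wrist');cv2.imwrite('pics/w15.png',cv2.resize(im[:,:,::-1],(800,600)))"
```

```text
t 22.95 p [0.5143 0.2051 0.1885] r [ 3.082 -0.065  0.077] f [-0.3  0.2  0. ] gap -0.0004
xang -2.32 z [ 0.0488 -0.0594 -0.997 ]
delta cm [-0.02 -0.04  0.85]
```

View pics/w15.png

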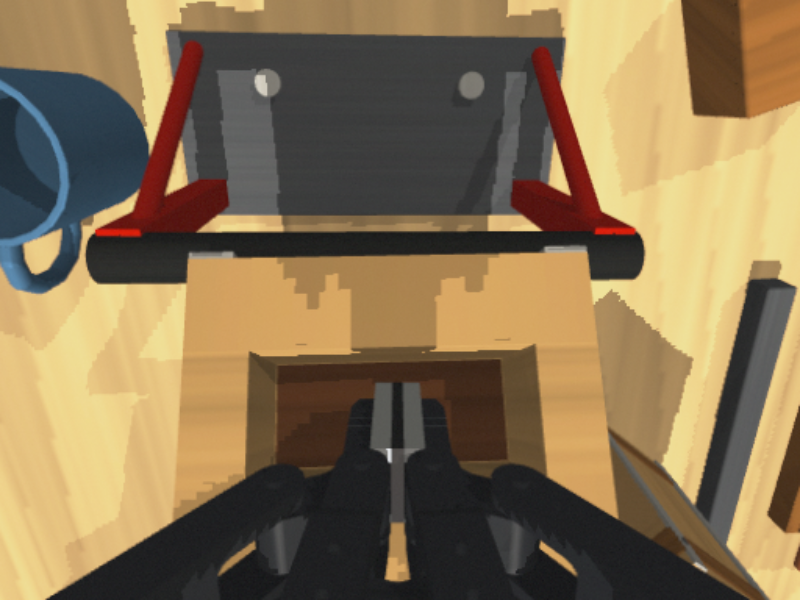

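{"api": "apply_moves", "payload": {
  "commands": [
    {"x": 0,"y": 0,"z": 0.8,"roll": 0},
    {"x": 0,"y": 0.2,"z": 0,"roll": 0},
    {"x": 0,"y": 0.4,"z": 0,"roll": 0},
    {"x": 0,"y": 0.4,"z": 0,"roll": 0},
    {"x": 0,"y": 0.4,"z": 0,"roll": 0},
    {"x": 0,"y": 0.4,"z": 0,"roll": 0},
    {"x": 0,"y": 0.4,"z": 0,"roll": 0}
  ]
}}

```text
time_s: 23.7
position: [0.5144, 0.182, 0.1826]
tcp_rot: [3.083, -0.064, 0.081]
force: [0.2, -0.5, 0.6]
finger_gap: -0.0003
```

```bash
python3 -c "
from h import *
s,R=tool([.5145,.2050,.180])
im=capture('scene');crop(im,140,120,340,300,4,'pics/s16.png')"
```

```text
t 23.7 p [0.5144 0.182  0.1826] r [ 3.083 -0.064  0.081] f [ 0.2 -0.5  0.6] gap -0.0003
xang -2.28 z [ 0.0511 -0.0579 -0.997 ]
delta cm [-0.09 -2.31  0.13]
```

View pics/s16.png

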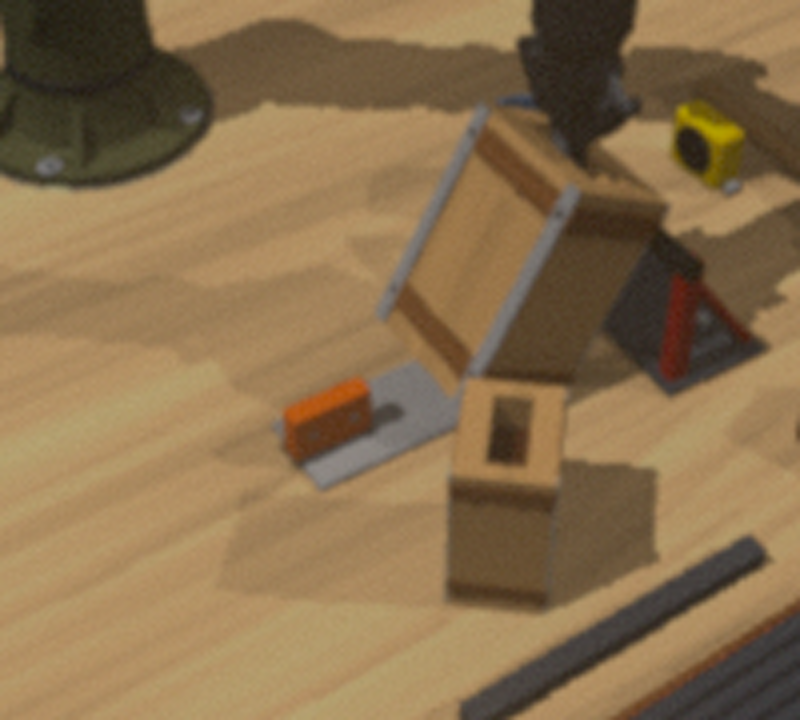

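The crate is coming forward under the fingers, its front edge now at (380,315)-(470,375). I'll keep the same slow pace.

{"api": "apply_moves", "payload": {
  "commands": [
    {"x": 0,"y": 0.3,"z": 0.1,"roll": 0},
    {"x": 0,"y": 0.3,"z": 0.1,"roll": 0},
    {"x": 0,"y": 0.3,"z": 0.1,"roll": 0},
    {"x": 0,"y": 0.3,"z": 0,"roll": 0},
    {"x": 0,"y": 0.3,"z": 0,"roll": 0},
    {"x": 0,"y": 0.4,"z": 0,"roll": 0},
    {"x": 0,"y": 0.4,"z": 0,"roll": 0},
    {"x": 0,"y": 0.4,"z": 0,"roll": 0},
    {"x": 0,"y": 0.4,"z": 0,"roll": 0}
  ]
}}

```text
time_s: 24.65
position: [0.5132, 0.1467, 0.1815]
tcp_rot: [3.081, -0.065, 0.081]
force: [0.6, -0.6, 1.6]
finger_gap: -0.0002
```

```bash
python3 -c "
from h import *
s,R=tool()
im=capture('scene');crop(im,140,120,340,300,4,'pics/s17.png')"
```

```text
t 24.65 p [0.5132 0.1467 0.1815] r [ 3.081 -0.065  0.081] f [ 0.6 -0.6  1.6] gap -0.0002
xang -2.34 z [ 0.0511 -0.0596 -0.9969]
```

View pics/s17.png

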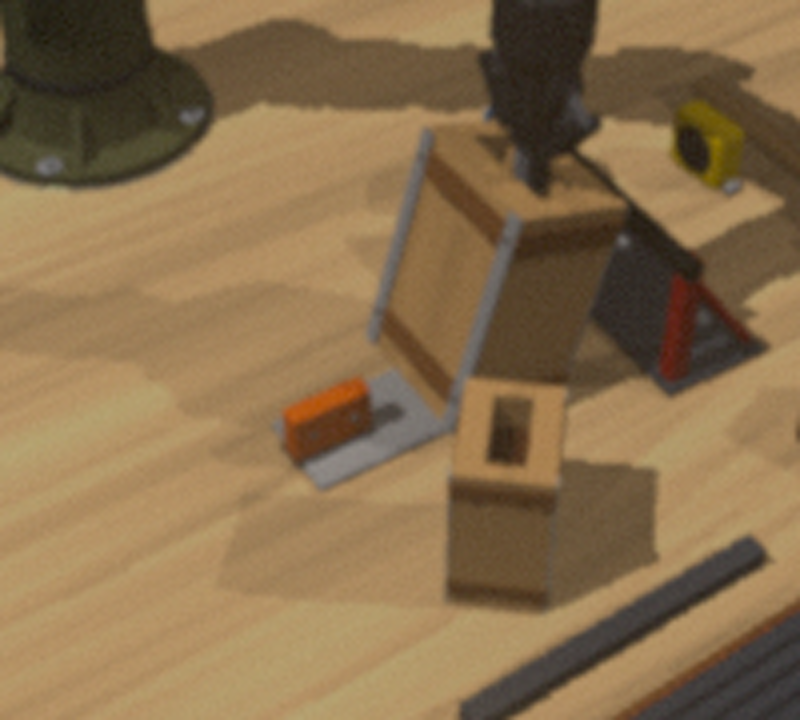

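{"api": "apply_moves", "payload": {
  "commands": [
    {"x": 0,"y": 0.4,"z": 0,"roll": 0},
    {"x": 0,"y": 0.4,"z": 0,"roll": 0},
    {"x": 0,"y": 0.4,"z": 0,"roll": 0},
    {"x": 0,"y": 0.4,"z": 0,"roll": 0},
    {"x": 0,"y": 0.4,"z": 0,"roll": 0},
    {"x": 0,"y": 0.4,"z": 0,"roll": 0},
    {"x": 0,"y": 0.4,"z": 0,"roll": 0},
    {"x": 0,"y": 0.4,"z": 0,"roll": 0}
  ]
}}

```text
time_s: 25.5
position: [0.5117, 0.1114, 0.1834]
tcp_rot: [3.081, -0.066, 0.081]
force: [0.4, -0.8, 1.0]
finger_gap: 0.0004
```

```bash
python3 -c "
from h import *
s,R=tool()
im=capture('scene');crop(im,140,120,340,300,4,'pics/s18.png')"
```

```text
t 25.5 p [0.5117 0.1114 0.1834] r [ 3.081 -0.066  0.081] f [ 0.4 -0.8  1. ] gap 0.0004
xang -2.36 z [ 0.0511 -0.0602 -0.9969]
```

View pics/s18.png

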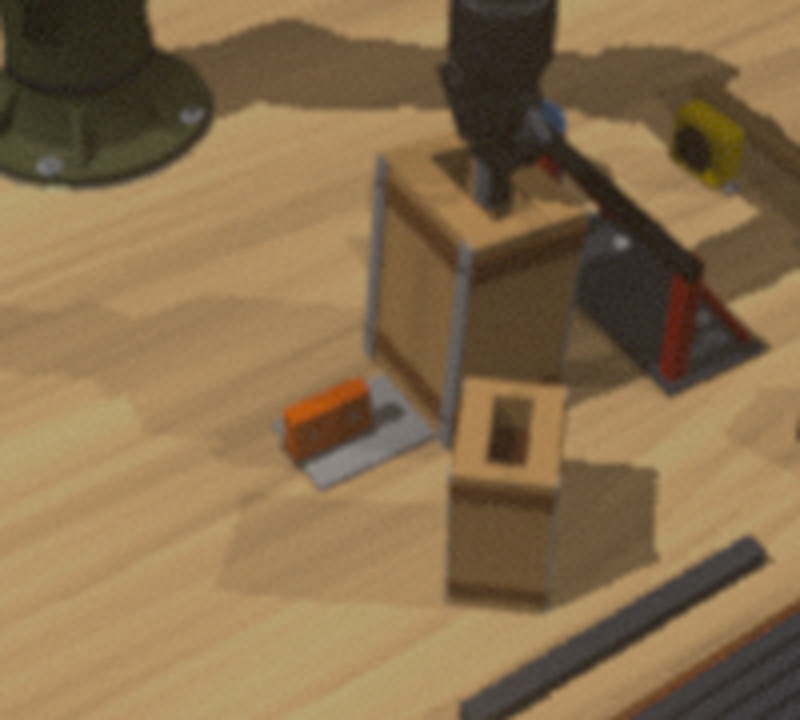

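{"api": "apply_moves", "payload": {
  "commands": [
    {"x": 0,"y": 0.3,"z": 0.1,"roll": 0},
    {"x": 0,"y": 0.3,"z": 0.1,"roll": 0},
    {"x": 0,"y": 0.3,"z": 0,"roll": 0},
    {"x": 0,"y": 0.3,"z": 0,"roll": 0},
    {"x": 0,"y": 0.3,"z": 0,"roll": 0},
    {"x": 0,"y": 0.3,"z": 0,"roll": 0},
    {"x": 0,"y": 0.3,"z": 0,"roll": 0},
    {"x": 0,"y": 0,"z": 0,"roll": 0}
  ]
}}

```text
time_s: 26.35
position: [0.5106, 0.0878, 0.1823]
tcp_rot: [3.081, -0.067, 0.08]
force: [-0.7, 0.7, 1.1]
finger_gap: 0.0002
```

```bash
python3 -c "
from h import *
s,R=tool()
im=capture('scene');crop(im,140,120,340,300,4,'pics/s19.png')
im=capture('wrist');cv2.imwrite('pics/w19.png',cv2.resize(im[:,:,::-1],(800,600)))"
```

```text
t 26.35 p [0.5106 0.0878 0.1823] r [ 3.081 -0.067  0.08 ] f [-0.7  0.7  1.1] gap 0.0002
xang -2.41 z [ 0.0505 -0.0603 -0.9969]
```

View pics/s19.png

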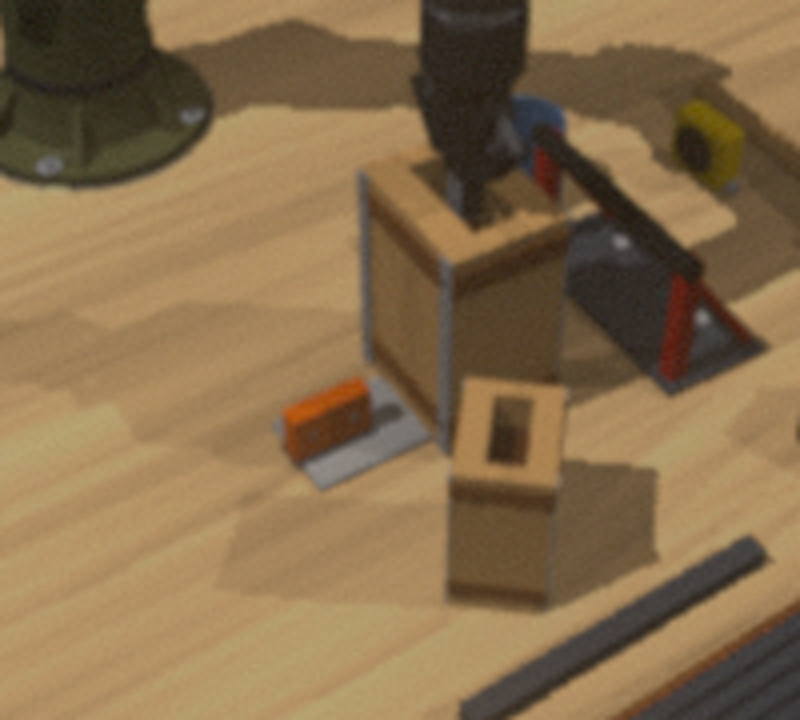

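View pics/w19.png

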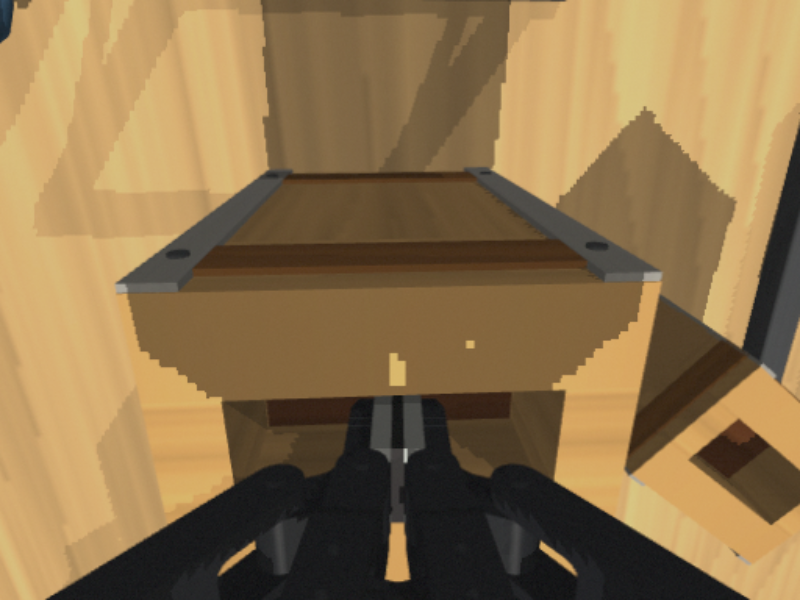

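{"api": "apply_moves", "payload": {
  "commands": [
    {"x": 0,"y": 0.25,"z": 0.1,"roll": 0},
    {"x": 0,"y": 0.25,"z": 0.1,"roll": 0},
    {"x": 0,"y": 0.25,"z": 0,"roll": 0},
    {"x": 0,"y": 0.25,"z": 0,"roll": 0},
    {"x": 0,"y": 0,"z": 0,"roll": 0}
  ]
}}

```text
time_s: 26.95
position: [0.5102, 0.078, 0.1808]
tcp_rot: [3.081, -0.065, 0.08]
force: [-0.1, -0.3, -1.0]
finger_gap: -0.0001
```

```bash
python3 -c "
from h import *
s,R=tool()
m=camera_model('wrist');im=capture('wrist');cv2.imwrite('pics/w20.png',cv2.resize(im[:,:,::-1],(800,600)))
import pickle;pickle.dump(m,open('w20.pkl','wb'))"
```

```text
t 26.95 p [0.5102 0.078  0.1808] r [ 3.081 -0.065  0.08 ] f [-0.1 -0.3 -1. ] gap -0.0001
xang -2.33 z [ 0.0508 -0.0594 -0.9969]
```

View pics/w20.png

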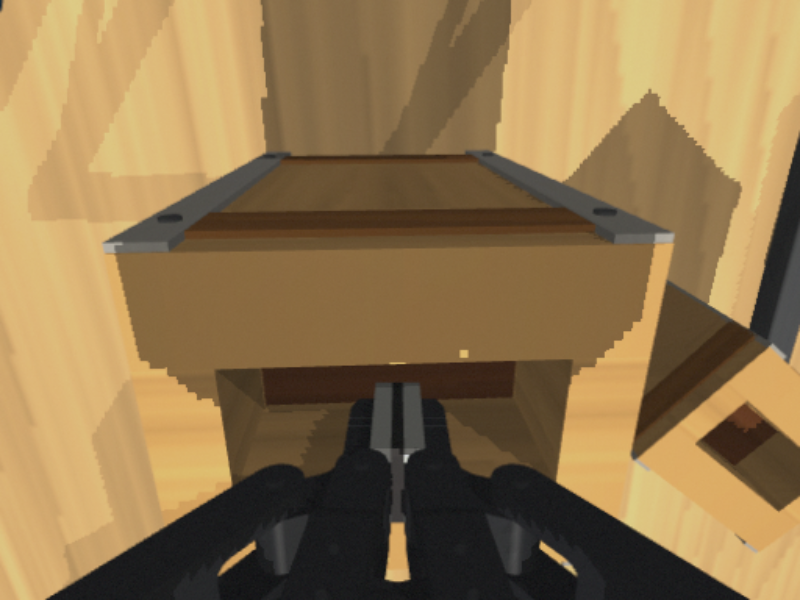

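A gap has opened behind the fingers: their tip is at (397,383) and the rear mouth edge is at row 365. So the crate has settled. I'll withdraw upward.

{"api": "apply_moves", "payload": {
  "commands": [
    {"x": 0,"y": -0.4,"z": 0,"roll": 0},
    {"x": 0,"y": 0,"z": -0.7,"roll": 0},
    {"x": 0,"y": 0,"z": -0.8,"roll": 0},
    {"x": 0,"y": 0,"z": -1,"roll": 0},
    {"x": 0,"y": 0,"z": -1.2,"roll": 0},
    {"x": 0,"y": 0,"z": -1.5,"roll": 0},
    {"x": 0,"y": 0,"z": -1.5,"roll": 0},
    {"x": 0,"y": 0,"z": -1.5,"roll": 0},
    {"x": 0,"y": 0,"z": -1.5,"roll": 0},
    {"x": 0,"y": 0,"z": -1.5,"roll": 0}
  ]
}}

```text
time_s: 28.0
position: [0.5036, 0.0903, 0.3023]
tcp_rot: [3.082, -0.063, 0.082]
force: [-0.5, 0.3, -0.4]
finger_gap: -0.0
```

{"api": "apply_moves", "payload": {
  "commands": [
    {"x": 0,"y": 1.5,"z": -1,"roll": 0},
    {"x": 0,"y": 2,"z": 0,"roll": 0},
    {"x": 0,"y": 3,"z": 0,"roll": 0},
    {"x": 0,"y": 3,"z": 0,"roll": 0},
    {"x": 0,"y": 3,"z": 0,"roll": 0},
    {"x": 0,"y": 3,"z": 0,"roll": 0},
    {"x": 0,"y": 3,"z": 0,"roll": 0},
    {"x": 0,"y": 3,"z": 0,"roll": 0},
    {"x": 0,"y": 3,"z": 0,"roll": 0},
    {"x": 0,"y": 3,"z": 0,"roll": 0},
    {"x": 0,"y": 3,"z": 0,"roll": 0}
  ]
}}

```text
time_s: 29.1
position: [0.492, -0.2156, 0.3467]
tcp_rot: [3.084, -0.041, 0.112]
force: [0.7, 0.5, 0.1]
finger_gap: 0.0001
```

```bash
python3 -c "
from h import *
s,R=tool()
im=capture('top');crop(im,180,150,340,270,5,'pics/t21.png')
im=capture('scene');crop(im,140,120,340,300,4,'pics/s21.png')"
```

```text
t 29.1 p [ 0.492  -0.2156  0.3467] r [ 3.084 -0.041  0.112] f [0.7 0.5 0.1] gap 0.0001
xang -1.39 z [ 0.072  -0.0562 -0.9958]
```

View pics/t21.png

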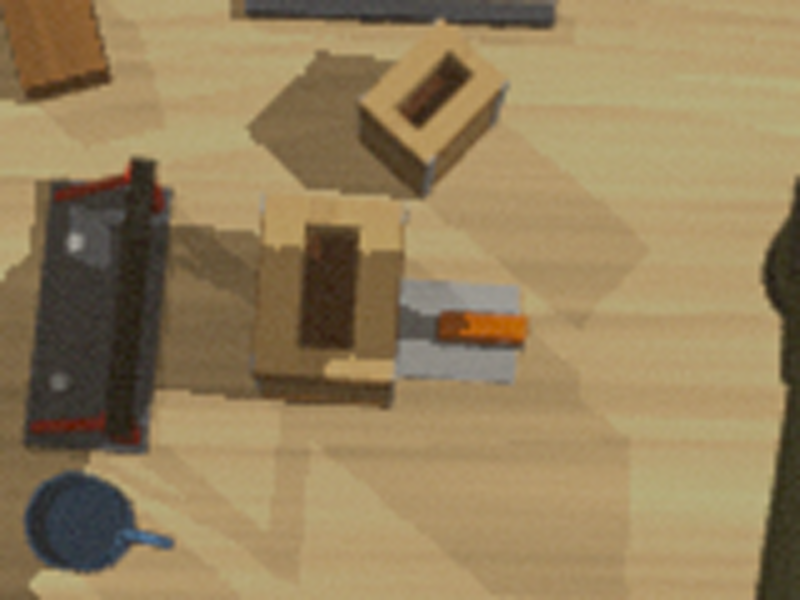

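View pics/s21.png

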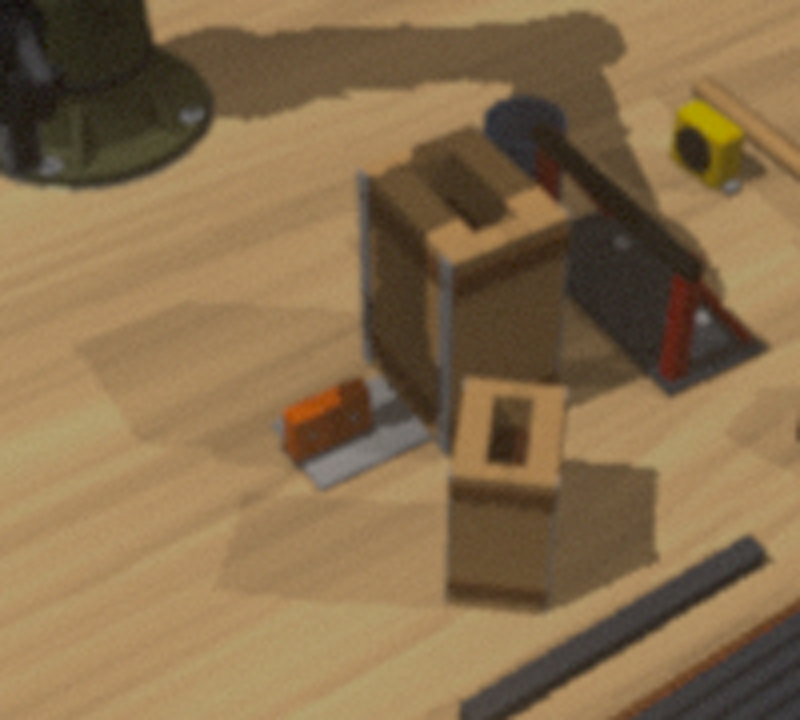

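```bash
python3 -c "
from h import *
m=camera_model('top')
def P(l,z):
    q=onz(m,(np.array(l)+.5)/5-.5+np.array([180,150]),z)[:,:2];print(np.round(q,4).tolist(),q.mean(0));return q
t=P([(520,286),(513,383)],.005)
c=P([(264,194),(407,198),(394,382),(253,373)],.205)
d=t[0]-t[1];a=np.arctan2(d[1],d[0])+np.pi/2;print('blade ang',np.degrees(a))
tip=t.mean(0)+.18*np.array([np.cos(a),np.sin(a)]);print('tip',tip,'tip rel crate centre',tip-c.mean(0))
"
```

```text
[[0.5431, -0.0671], [0.4633, -0.0625]] [ 0.50323574 -0.06479582]
[[0.5741, 0.1346], [0.574, 0.0311], [0.4403, 0.0373], [0.4441, 0.1377]] [0.50811681 0.0851729 ]
blade ang 86.65502332313612
tip [0.51373833 0.11489751] tip rel crate centre [0.00562152 0.02972462]
```

```bash
python3 -c "
from h import *
st();print(robot.close_job())"
```

```text
t 29.2 p [ 0.4912 -0.2197  0.3463] r [ 3.082 -0.051  0.111] f [ 0.8 -0.7  0.1] gap -0.0002
the job is handed in; nothing more can be done
None
```

I handed the job in at 29.2 s of the 72 s allowed. The crate sits on the blade, and the arm is clear of everything. No verdict is reported, so the results below are my own measurements.

**What I did:** With closed fingers in the hand slot I tipped the crate back until it leaned on the padded bar by itself, then withdrew. I pinched the blade's grip and slid it in along the bench to about 18 mm short of the rear edge. After releasing it, I went back into the slot and swung the crate down slowly, 3–4 mm of finger travel per 0.1 s. Then I let go.

**Last checks (top and scene cameras):**

| Check | Measured | Limit |
|---|---|---|
| Blade tip past the crate's centre | about 30 mm (80 mm in from the front) | at least 4 mm (54 mm in) |
| Tip off the crate's midline | about 6 mm | 30 mm |
| Blade heading against the bar's axis (about 87°) | about 87° | within 0.25 rad (14°) |
| Crate position | top centre within about 1 mm of where it began | rear edge within 30 mm |

- **Flatness:** the crate looks flat on the blade. I judged this from its top centre not having moved, not from a direct angle measurement.
- **Bystanders:** those in the last crops (mug, tape measure, offcut, bar) and the small look-alike crate look unmoved. I did not check the wrench, flask or hammer again at the end.

**What went wrong:**
- The tool drifted about 3–5° off vertical over the moves.
- While sliding, the blade's tip pressed on the bench with about 7–8 N, so I raised the grip slightly.
- The final push overshot by about 10 mm, which still left the tip clear of the raised underside.

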